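# Load the sprung specimen case, ease its lid down and latch it

### The arm

A 7-joint arm with a two-finger parallel gripper is mounted at the origin on a cart in front of the work surface, level with it; the furniture and walls round the work are solid. World frame = base frame: x ahead of the robot, y to its left, z up, the work surface at z = 0. Lengths are in m, angles in rad, forces in N, time in s.
With the tool pointing down it reaches from about 0.425 to 0.925 m from the base axis. Payload 6.8 kg.
Tool frame: the origin (TCP) lies midway between the tips of the shut fingers; the grasp point (between the pads) lies 19 mm behind it; y points along the fingers, z is the direction in which the jaws open and shut, and the axes are right-handed (so a half turn about y gives the same grasp; the last joint's range is limited). The gripper opens to 85 mm and grips with 20 to 120 N. Pads are 22 mm wide; open, the fingers measure 114 mm over their backs; the gripper's body (76 mm by 85 mm) begins 54 mm behind the grasp point. The pads swing forward as they close: fully open they stand 13 mm farther back than shut.
Start: joints at [-1.348, 0.477, 0.022, 1.555, -0.011, 1.109, -0.083], TCP at [0.219, 0.638, 0.231] pointing down, gripper open.
Joint ranges: [-2.96, 2.96], [-0.34, 2.1], [-1.41, 1.46], [0.24, 2.44], [-1.37, 4.51], [0.17, 1.92], [-2.96, 2.96]. Speed limits (rad/s): [2.39, 2.39, 3.14, 3.14, 3.14, 3.14, 3.14].

### API

Orientations are given as a unit quaternion [w, x, y, z].
In Python, from station import bot gives the robot as it stands. The module is installed in compiled form; this text tells all that it offers.
- The arm moves only by the shell command python3 -m crank 'ROWS' [FORCE]. ROWS is JSON, a list of rows, each an object with "linear": the shift along the tool's x, y, z in m, a list of three; "dr": the turn, a rotation vector about the tool's x, y, z in degrees, a list of three; "hand": the gripper command: -1 is shut, 1 is fully open, values between are in proportion. A call has 1 to 10 rows; each row is the pose to reach, as a shift and turn from the pose commanded when the call began, along the tool's axes at that moment; what a row does not reach only later rows make up. A row lasts 1/12 s, in which the tool goes at most 41.7 mm and 7.16 degrees, less where a joint would pass 70% of its speed; a pose out of reach is approached as far as the arm can. A call with a gripper value outside its range is refused whole. The fingers move at their own pace and stop on an object; FORCE is the grip in N (left out, the last holds). Time passes only in rows, so rows that repeat a pose let the fingers close. It gives the time, the measured TCP pose, the force and the opening at its end, in the units of the state.
- bot.get_obs(): the state, without advancing time (a new reading comes with each control period).
- bot.read_camera(name): name is "scene" or "top"; returns the picture (400x640x3 uint8, blue, green, red); there is no depth.
- bot.camera_params(name): a dict with "K" (3x3 intrinsics, pixels), "R" (3x3) and "t" (3): a world point X has camera coordinates R X + t. Camera axes: x right, y down, z forward; pixel columns grow to the right and rows downward; lengths in m; the calibration is good to about 2 mm. A picture is of the moment at which its call begins. camera_params takes no time and is no camera call.
- bot.hand_in(): hands the job in, once; it reports no verdict.
Trained networks look in the newest picture that a camera, given by its name, has taken for a name from the list of things; names that differ only in an ending like _2 or _b are one class to them, and where a whole thing is asked for, a point or a joint stands for the part that bears it (a point fixed in the world has none). Each returns a list of dicts, best first, with "score" (0 to 1); they miss things now and then, are a little off and sometimes report something else, mostly with a low value. They report only what shows in the picture. A call takes as long as a camera call. They do not tell look-alikes from the thing itself.
- bot.search_frame(camera, target): "extent" ([left, top, right, bottom] in pixels, round what is visible of it).
- bot.cut_out(camera, target): "pixels" (400x640 bool, what is visible of it) and "extent" ([left, top, right, bottom] in pixels, round what is visible of it).
- bot.place_of(camera, target): "xy" ([column, row] in pixels: a listed point, or the origin of a listed thing).
The state is a dict: "t": time; "q": joint angles; "joint_vel": joint speeds; "joint_torque": joint torques, N m; "eef_pos": TCP position; "tool_rot": TCP orientation; "contact_force": force on the tool from outside, world axes, zero at the start; "torque": the same for the moment, N m; "gripper_width": opening from 0.0 (shut) to 1.0 (fully open).
Only numpy, scipy, OpenCV 4.12 (cv2) and the standard library are available. Lean on these libraries where they do the work, as an engineer would, in place of code of your own. Each camera call takes 0.05 s, during which the arm holds its last target. There are 200 camera calls.

### The job

Pack the red-capped specimen pots for transport: swing the case's spring-loaded hood back until it stays open by itself, then stand every pot upright in the lane that fits its height, tall pots in the deep front lane and short pots in the raised rear lane. Then bring the hood down under control, never letting its spring snap it shut, press it down against its seal until the latch catches, and let go. Leave the other things on the worktop alone.

Things in the scene. Friction and masses are not known exactly. Their poses are not given: they have to be found in the camera images.
- lane_deep (a point): Middle of the floor of the case's deep front lane, for tall pots: 46 mm wide (x), 210 mm long (y), floor 4 mm above the worktop. The blue case stands fast, 106 by 220 mm; case axes: x from its front (tongue side) to the rear hinge, y along the lanes, z up. Rim and divider are 40 mm high; a yielding black seal stands 14 mm higher on the front rim.
- lane_raised (a point): Middle of the floor of the raised rear lane, for short pots: 46 mm wide in x, 210 mm long in y, floor 24 mm above the worktop, 50 mm behind lane_deep. Same axes. A tall pot here keeps the hood from closing.
- lid (a joint): Opening of the white hood, rad. 0: fully down; about 0.06: resting ajar on its seal, unlatched (the start); it opens up and to the rear, to a stop at 1.75. An over-centre spring (0.5 N m near shut, 3.6 N at the tongue, fading to nothing at about 1.45) pulls it shut from below there; beyond 1.55 it is weakly held open. Let go below 1.4, it flies shut.
- lid_hinge (a point): Middle of the hood's hinge axis, which runs along the case's y at the rear of the case, 42 mm above the worktop, 53 mm behind the case's middle. This frame turns with the hood: at lid = 0 its axes are those of the case.
- lid_tongue (a point): Grip point of the orange tongue (55 mm long, 18 mm wide along the hinge axis, 8 mm thick) on the hood's front: mid-thickness, 15 mm from the tip, 40 mm out from the front wall; in the hood frame 146 mm to -x and 10 mm up from the hinge. Its sides can be pinched at any lid angle by fingers that close along the hinge axis; it turns between the pads.
- lid_press (a point): Centre of the orange press pad on top of the hood near its front, 80 mm above the worktop at lid = 0, 87 mm from the hinge. With the hood ajar, a straight push down here of some 10 to 16 N takes it some 6 mm down against the seal and past the latch hooks, which catch.
- latch (a joint): Outward travel (m) of the dark steel latch bar with two hooks on the case's front, sprung home: 0 home, up to 0.010 while the hood passes; back near 0 with lid below 0.02 means caught. Pulling the bar out would release it.
- pot_a_mid (a point): Centre (half-way up) of a tall specimen pot, 62 mm tall, 34 mm diameter, ribbed red screw cap, cream body, 8 mm dark weighted foot, z up when standing; 40 to 100 g. Pots differ only in height (62 or 42 mm); they start standing on a 2 mm green mat; some may be absent.
- pot_b_mid (a point): Centre (half-way up) of a tall specimen pot, 62 mm tall, 34 mm diameter, ribbed red screw cap, cream body, 8 mm dark weighted foot, z up when standing; 40 to 100 g. Pots differ only in height (62 or 42 mm).
- pot_c_mid (a point): Centre (half-way up) of a tall specimen pot, 62 mm tall, 34 mm diameter, ribbed red screw cap, cream body, 8 mm dark weighted foot, z up when standing; 40 to 100 g. Pots differ only in height (62 or 42 mm).
- pot_d_mid (a point): Centre (half-way up) of a short specimen pot, 42 mm tall, 34 mm diameter, ribbed red screw cap, cream body, 8 mm dark weighted foot, z up when standing; 40 to 100 g. Pots differ only in height (62 or 42 mm).
- pot_e_mid (a point): Centre (half-way up) of a short specimen pot, 42 mm tall, 34 mm diameter, ribbed red screw cap, cream body, 8 mm dark weighted foot, z up when standing; 40 to 100 g. Pots differ only in height (62 or 42 mm).
- pot_f_mid (a point): Centre (half-way up) of a short specimen pot, 42 mm tall, 34 mm diameter, ribbed red screw cap, cream body, 8 mm dark weighted foot, z up when standing; 40 to 100 g. Pots differ only in height (62 or 42 mm).
- saline: Bystander: white bottle with blue cap, 45 mm diameter, 80 mm tall; origin under its base.
- label_roll: Bystander: roll of labels, 64 mm wide, 32 mm tall; origin under it.
- spare_tube: Bystander: purple-capped sample tube lying on the worktop, 17 mm thick, 92 mm long, origin at its closed end.
Things that resemble listed ones, but are neither listed nor needed, are in the scene too. What is shaped like the part that bears pot_c_mid but yellow is not meant.

How it is judged:
By the outcome, as a careful person would: the job done as asked, in the order asked, and still so for the second after the job is handed in, with the robot touching nothing.
Of pot_a, pot_b, pot_c, pot_d, pot_e, pot_f only 4 to 6 are there at a start; the rules pass over those that are not, and their reading is None.
At some moment in a run one of pot_a, pot_b, pot_c, pot_d, pot_e, pot_f may be knocked a few centimetres aside while the robot is not near it.
It also fails if it takes over 210 s, if anything falls off the work surface, if the arm or the gripper's body presses on something with over 40 N, if the wrist force passes 120 N, or if a joint passes its speed limit or range.

## Working session

There is one attempt and no reset: what is moved stays moved. The work goes in short steps, Python scripts to look and compute and a shell command to move; the robot and the scene stay as the last step left them, time stands still between calls to the robot, and variables do not carry over. Pictures are saved under pics/ and viewed, about 12 in all and at most 16, crops included, and the job is handed in when it is done.

```bash
mkdir -p pics; ls; python3 - <<'E'
from station import bot
import cv2
o=bot.get_obs()
for k,v in o.items(): print(k,v)
for c in("scene","top"):
    im=bot.read_camera(c); cv2.imwrite(f"pics/{c}0.png",im)
    p=bot.camera_params(c); print(c,p)
E
```

```text
pics
t 0.0
q [-1.34811702  0.47777667  0.02234213  1.5564479  -0.01149022  1.10927395
 -0.08312648]
joint_vel [ 8.90573133e-04 -5.61614208e-04 -1.02128541e-03 -1.14413853e-03
 -6.33744670e-06  7.21537540e-04  1.90059919e-03]
joint_torque [-8.26632840e-04 -5.96467781e+01  1.60731744e+00 -2.81208014e+01
  1.23059523e-02  9.28229594e-03  2.78864547e-06]
eef_pos [0.21905528 0.63785255 0.23034296]
tool_rot [-0.69683121  0.69808353 -0.11647052  0.11636263]
contact_force [ 0.10852647  0.53589232 -0.67705624]
torque [ 0.03723004  0.00224555 -0.0387327 ]
gripper_width 1.0014279414491256
scene {'K': array([[486.43311989,   0.        , 314.0848325 ],
       [  0.        , 486.43311989, 207.69207119],
       [  0.        ,   0.        ,   1.        ]]), 'R': array([[ 0.77442731, -0.63252145, -0.01337777],
       [-0.45167296, -0.53795193, -0.71175786],
       [ 0.44300552,  0.5572471 , -0.7022975 ]]), 't': array([-0.38236009,  0.27601474,  1.3150885 ])}
top {'K': array([[513.36706805,   0.        , 311.10042565],
       [  0.        , 513.36706805, 212.26520308],
       [  0.        ,   0.        ,   1.        ]]), 'R': array([[ 0.00592459, -0.99997766, -0.003095  ],
       [-0.99381827, -0.00554491, -0.11088054],
       [ 0.1108609 ,  0.00373279, -0.99382892]]), 't': array([0.01388491, 0.49542182, 1.85990424])}
```

View pics/scene0.png

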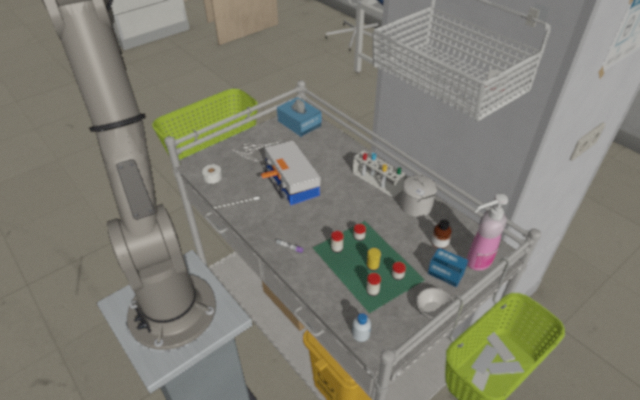

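View pics/top0.png

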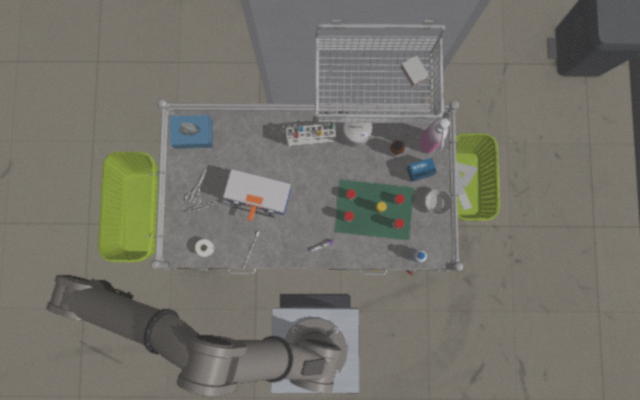

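Top view: case with the orange tongue at about (252,210), and a green mat with four red caps (350,194), (348,216), (400,199), (398,224) around a yellow look-alike (381,207). Next I measure positions.

```bash
cat > h.py <<'E'
from station import bot
import numpy as np, cv2
from scipy.spatial.transform import Rotation as Rn
P={c:bot.camera_params(c) for c in("scene","top")}
def proj(c,X):
    p=P[c]; v=p["K"]@(p["R"]@np.asarray(X,float)+p["t"]); return v[:2]/v[2]
def onz(c,uv,z):
    p=P[c]; d=p["R"].T@np.linalg.solve(p["K"],[uv[0],uv[1],1]); o=-p["R"].T@p["t"]
    return o+d*(z-o[2])/d[2]
def tri(us,ut):
    Ms=[P[c]["K"]@np.c_[P[c]["R"],P[c]["t"]] for c in("scene","top")]
    X=cv2.triangulatePoints(Ms[0],Ms[1],np.array(us,float).reshape(2,1),np.array(ut,float).reshape(2,1))[:,0]
    X=X[:3]/X[3]; return X,[np.linalg.norm(proj("scene",X)-us),np.linalg.norm(proj("top",X)-ut)]
def tool():
    o=bot.get_obs(); q=o["tool_rot"]; return o["eef_pos"],Rn.from_quat([q[1],q[2],q[3],q[0]]).as_matrix(),o
def crop(im,x0,y0,x1,y1,s,f): cv2.imwrite(f,cv2.resize(im[y0:y1,x0:x1],None,fx=s,fy=s,interpolation=cv2.INTER_CUBIC))
E
python3 - <<'E'
from h import *
ims={c:bot.read_camera(c) for c in P}
for n in("pot_a_mid","pot_d_mid","lid_tongue","lid_hinge","lid_press","lane_deep","saline","spare_tube"):
    for c in P:
        print(n,c,[(np.round(d["xy"],1).tolist(),round(float(d["score"]),2)) for d in bot.place_of(c,n)])
for c in P:
    for d in bot.cut_out(c,"lid_hinge")[:1]:
        m=d["pixels"].astype(np.uint8); print(c,"hood",d["extent"],m.sum(),cv2.minAreaRect(cv2.findNonZero(m)))
a=cv2.resize(ims["scene"][215:305,310:420],None,fx=5,fy=5,interpolation=3)
b=cv2.resize(ims["scene"][135:205,250:330],None,fx=5,fy=5,interpolation=3)
H=max(a.shape[0],b.shape[0])
pad=lambda i:cv2.copyMakeBorder(i,0,H-i.shape[0],0,0,cv2.BORDER_CONSTANT)
cv2.imwrite("pics/c1.png",cv2.resize(np.hstack([pad(a),pad(b)]),None,fx=.84,fy=.84))
E
```

```text
pot_a_mid scene []
pot_a_mid top []
pot_d_mid scene [([397.1, 269.2], 0.68)]
pot_d_mid top [([399.2, 200.1], 0.48)]
lid_tongue scene [([269.1, 175.2], 0.77)]
lid_tongue top [([248.2, 217.2], 0.8)]
lid_hinge scene [([301.9, 170.5], 0.85)]
lid_hinge top []
lid_press scene [([283.2, 167.1], 0.78)]
lid_press top [([251.6, 199.7], 0.85), ([417.4, 257.4], 0.41)]
lane_deep scene [([286.5, 180.5], 0.79)]
lane_deep top [([259.2, 201.5], 0.56)]
saline scene [([362.1, 335.6], 0.74)]
saline top [([417.1, 259.3], 0.54)]
spare_tube scene [([279.2, 237.8], 0.7), ([361.5, 332.6], 0.61)]
spare_tube top [([307.4, 251.9], 0.52)]
scene hood [262.9, 146.1, 320.6, 193.9] 1784 ((287.4000244140625, 170.20001220703125), (60.40000534057617, 44.80000305175781), 53.13010025024414)
top hood [223.7, 170.6, 293.1, 220.2] 2037 ((255.44515991210938, 198.03248596191406), (62.97217559814453, 45.759029388427734), 14.349332809448242)
```

View pics/c1.png

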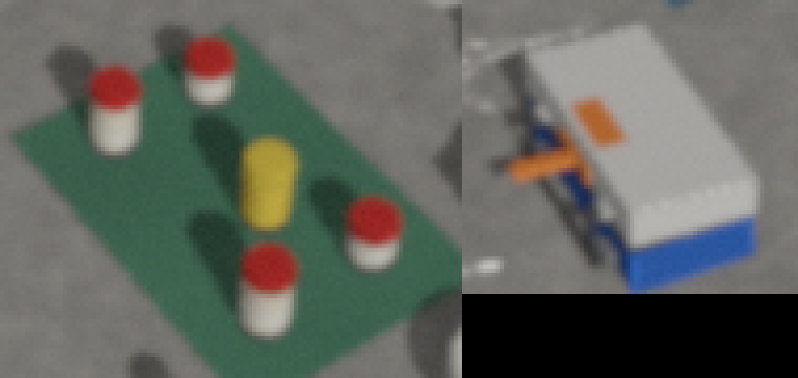

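Crop: the two tall pots are at scene (337,240) and (374,285), the two short ones at (359,231) and (398,269). The yellow one at (374,259) is the look-alike and is excluded. Now a metric measurement by colour.

```bash
cat >> h.py <<'E'
def blobs(im,kind,box,amin=12):
    h=cv2.cvtColor(im,cv2.COLOR_BGR2HSV).astype(int); H,S,V=h[...,0],h[...,1],h[...,2]
    m={"red":((H<6)|(H>172))&(S>130)&(V>70),"orange":(H>=6)&(H<17)&(S>140)&(V>90),"blue":(H>105)&(H<125)&(S>140)&(V>60),"white":(S<40)&(V>135)}[kind]
    k=np.zeros_like(m); x0,y0,x1,y1=box; k[y0:y1,x0:x1]=1; m=(m&k).astype(np.uint8)
    n,l,s,c=cv2.connectedComponentsWithStats(m)
    return [(c[i],s[i],(l==i).astype(np.uint8)) for i in range(1,n) if s[i][4]>=amin]
def pots(box_t=(330,175,420,245),box_s=(310,210,420,305)):
    """red caps matched over the two views -> list of (xyz of cap centre, errors)"""
    s=blobs(bot.read_camera("scene"),"red",box_s); t=blobs(bot.read_camera("top"),"red",box_t); out=[]
    for a in s:
        r=min((tri(a[0],b[0])for b in t),key=lambda r:max(r[1])); out.append((r[0].round(4),np.round(r[1],1)))
    return out
E
python3 - <<'E'
from h import *
for r in pots(): print("cap",*r)
p,R,o=tool(); print(p,R.round(3))
S=bot.read_camera("scene");T=bot.read_camera("top")
for k in("orange","white","blue"):
    for c,im,b in(("scene",S,(250,135,330,205)),("top",T,(215,165,300,225))):
        for x in blobs(im,k,b): print(k,c,x[0].round(1),x[1][4],[np.round(v,1) for v in cv2.minAreaRect(cv2.findNonZero(x[2]))])
crop(T,210,160,300,230,8,"pics/c2.png")
E
```

```text
cap [ 0.5645 -0.1277  0.0394] [0.2 0.1]
cap [ 0.4818 -0.1196  0.0576] [0.3 0.2]
cap [ 0.5474 -0.3068  0.0387] [0.3 0.2]
cap [ 0.4546 -0.3004  0.0597] [0.3 0.2]
[0.2192093  0.63843317 0.23131476] [[ 0.946 -0.     0.325]
 [-0.325  0.     0.946]
 [-0.    -1.     0.   ]]
orange scene [282.  163.9] 49 [array([282. , 163.7]), array([10.5,  4.7]), np.float64(56.3)]
orange scene [270.5 173.2] 84 [array([270.3, 171.9]), array([ 9.4, 17. ]), np.float64(86.2)]
orange top [253.8 198.8] 69 [array([253.9, 198.9]), array([14.3,  4.6]), np.float64(14.0)]
orange top [251.6 212.4] 49 [array([251.4, 212.6]), array([ 3.7, 13.6]), np.float64(20.6)]
white scene [294.3 166.1] 1533 [array([293.4, 163.9]), array([63.6, 33.6]), np.float64(60.6)]
white scene [256.1 146.3] 34 [array([255.9, 146.7]), array([11.9,  5. ]), np.float64(7.1)]
white scene [250.8 150.8] 14 [array([251. , 150.5]), array([5., 2.]), np.float64(90.0)]
white scene [254.7 198.1] 35 [array([254.5, 198. ]), array([4., 9.]), np.float64(90.0)]
white top [257.3 189.5] 1700 [array([256.8, 191.1]), array([62.1, 32.3]), np.float64(14.8)]
blue scene [277.2 180.1] 15 [array([277.2, 179.9]), array([7.2, 1.9]), np.float64(59.0)]
blue scene [303.  195.5] 249 [array([303.7, 195.7]), array([ 9. , 31.5]), np.float64(76.0)]
```

View pics/c2.png

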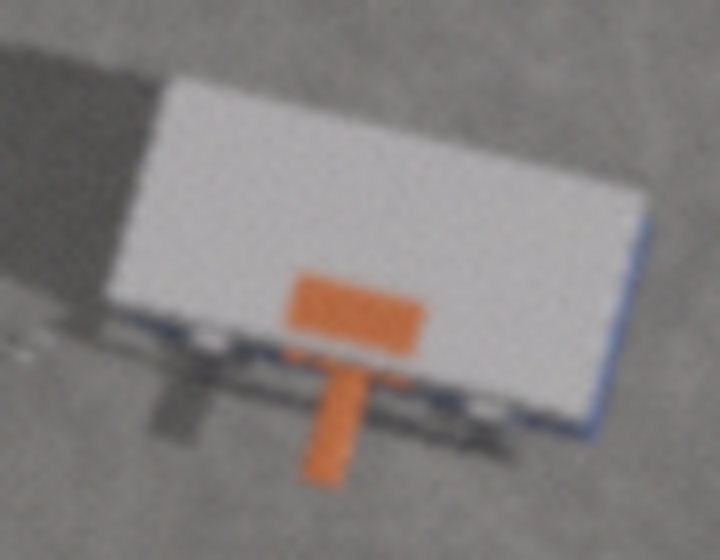

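```bash
cat >> h.py <<'E'
def hood(h,yaw,th,v):
    """hood-frame vector -> world; h hinge xyz; opening th lifts the front (-x)"""
    return np.asarray(h)+Rn.from_euler("z",yaw).as_matrix()@Rn.from_euler("y",th).as_matrix()@np.asarray(v,float)
E
python3 - <<'E'
from h import *
from scipy.optimize import least_squares
obs=[("scene",(-.087,0,.038),(282.0,163.9)),("top",(-.087,0,.038),(253.8,198.8)),("top",(-.161,0,.014),(250.2,220.6))]
# roof left/right edges only fix yaw and y: use centre of roof corners in y
cor=np.array([(231.2,169.4),(291,184),(283.7,213.1),(223.5,196.6)])
W=np.array([onz("top",c,.08) for c in cor]); e1=W[0]-W[1]; e2=W[3]-W[2]
print("corners",W.round(4).tolist(),"len",np.linalg.norm(e1),np.linalg.norm(e2),"yaw",-np.arctan2(e1[0],e1[1]),-np.arctan2(e2[0],e2[1]),"depth",np.linalg.norm(W[1]-W[2]))
yaw0=-np.arctan2((e1+e2)[0],(e1+e2)[1])
def f(p):
    h=[p[0],p[1],.042]; r=[proj(c,hood(h,p[2],.06,v))-u for c,v,u in obs]
    return np.r_[np.ravel(r),(p[2]-yaw0)*100]
s=least_squares(f,[.65,.2,-.25]); print(s.x,s.fun.round(2))
h=[s.x[0],s.x[1],.042]
for th in(0,.06,.5,1,1.5,1.68): print(th,hood(h,s.x[2],th,(-.146,0,.010)).round(4))
for n,v in(("deep",(-.078,0,-.038)),("raised",(-.028,0,-.018))): print(n,hood(h,s.x[2],0,v).round(4))
X=hood(h,s.x[2],.06,(-.146,0,.01)); print("tongue px",proj("scene",X),proj("top",X))
print("tongue X from blobs",tri((270.5,173.2),(251.6,212.4)))
E
```

```text
corners [[0.6435, 0.3058, 0.08], [0.5914, 0.0894, 0.08], [0.4859, 0.1144, 0.08], [0.5443, 0.3312, 0.08]] len 0.22260903450037617 0.2244550768000951 yaw -0.23660812167616588 -0.2629814974147826 depth 0.1083539320287386
[ 0.61723824  0.19847071 -0.24822163] [-0.35  0.32  0.68  0.27 -0.62 -0.71  0.16]
0 [0.4757 0.2343 0.052 ]
0.06 [0.4765 0.2341 0.0607]
0.5 [0.4977 0.2288 0.1208]
1 [0.5489 0.2158 0.1703]
1.5 [0.6169 0.1986 0.1883]
1.68 [0.6423 0.1921 0.186 ]
deep [0.5416 0.2176 0.004 ]
raised [0.5901 0.2053 0.024 ]
tongue px [265.19746801 175.01963363] [250.82240711 216.08406384]
tongue X from blobs (array([0.49200249, 0.23014356, 0.06220356]), [np.float64(0.8521270724178857), np.float64(0.7065114224030502)])
```

```bash
python3 -m crank '[{"linear":[0.035,0.005,-0.02],"dr":[0,0,0],"hand":0.2},{"linear":[0.07,0.01,-0.045],"dr":[0,0,0],"hand":0.2},{"linear":[0.1,0.02,-0.07],"dr":[0,-1,0],"hand":0.2},{"linear":[0.13,0.03,-0.095],"dr":[0,-2,0],"hand":0.2},{"linear":[0.16,0.03,-0.12],"dr":[0,-3,0],"hand":0.2},{"linear":[0.19,0.03,-0.145],"dr":[0,-4,0],"hand":0.2},{"linear":[0.22,0.03,-0.17],"dr":[0,-4.75,0],"hand":0.2},{"linear":[0.25,0.03,-0.195],"dr":[0,-4.75,0],"hand":0.2},{"linear":[0.28,0.03,-0.22],"dr":[0,-4.75,0],"hand":0.2},{"linear":[0.3,0.03,-0.24],"dr":[0,-4.75,0],"hand":0.2}]' 40; python3 -m crank '[{"linear":[0,0,0],"dr":[0,0,0],"hand":0.2}]'; python3 -c "
from h import *
p,R,o=tool();print(p,R.round(3),o['q'].round(2))
t=np.array([.4765,.2341,.12]);print(R.T@(t-p))"
```

```text
t: 2.13
eef_pos: [0.4271, 0.3106, 0.2017]
tool_rot: [-0.701, 0.702, -0.088, 0.089]
contact_force: [0.8, -1.1, 1.2]
gripper_width: 0.598
t: 2.22
eef_pos: [0.4287, 0.3071, 0.2016]
tool_rot: [-0.7, 0.702, -0.09, 0.092]
contact_force: [-0.1, -0.1, -0.6]
gripper_width: 0.599
[0.42865727 0.30705407 0.20156028] [[ 0.967  0.001  0.255]
 [-0.255 -0.003  0.967]
 [ 0.002 -1.    -0.002]] [-0.84  0.27  0.12  1.95 -0.04  0.93  0.61]
[ 0.06469034  0.08182233 -0.05816845]
```

```bash
python3 -m crank '[{"linear":[0.03,0.02,-0.03],"dr":[0,0,0],"hand":0.1},{"linear":[0.065,0.04,-0.058],"dr":[0,0,0],"hand":0.1},{"linear":[0.065,0.075,-0.058],"dr":[0,0,0],"hand":0.1},{"linear":[0.065,0.11,-0.058],"dr":[0,0,0],"hand":0.1},{"linear":[0.065,0.135,-0.058],"dr":[0,0,0],"hand":0.1},{"linear":[0.065,0.155,-0.058],"dr":[0,0,0],"hand":0.1},{"linear":[0.065,0.159,-0.058],"dr":[0,0,0],"hand":0.1},{"linear":[0.065,0.159,-0.058],"dr":[0,0,0],"hand":0.1},{"linear":[0.065,0.159,-0.058],"dr":[0,0,0],"hand":0.1}]'; python3 -c "
from h import *
p,R,o=tool();print(p,o['q'].round(2))
S=bot.read_camera('scene');T=bot.read_camera('top')
a=cv2.resize(S[125:215,220:330],None,fx=3.6,fy=3.6,interpolation=3);b=cv2.resize(T[150:240,200:310],None,fx=3.6,fy=3.6,interpolation=3)
cv2.imwrite('pics/c3.png',np.hstack([a,b]))"
```

```text
t: 2.97
eef_pos: [0.4744, 0.2424, 0.0431]
tool_rot: [0.702, -0.701, 0.087, -0.088]
contact_force: [0.3, -0.3, 0.4]
gripper_width: 0.547
[0.47435084 0.24239741 0.04314658] [-0.68  0.51  0.12  2.04 -0.1   0.59  0.83]
```

View pics/c3.png

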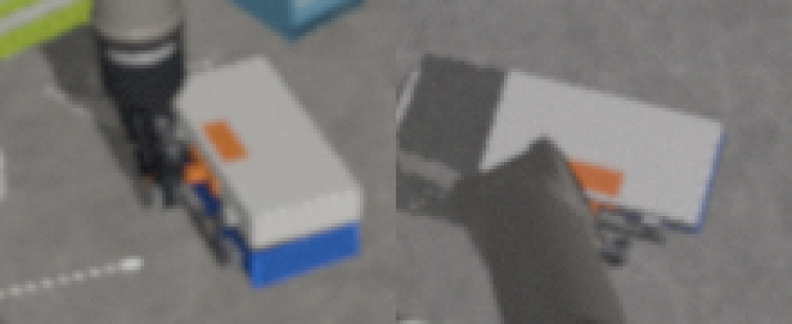

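The fingers straddle the tongue. I'll centre 8 mm along the jaw axis and close.

```bash
python3 -m crank '[{"linear":[0,0,-0.007],"dr":[0,0,0],"hand":0.1},{"linear":[0,0,-0.007],"dr":[0,0,0],"hand":-0.4},{"linear":[0,0,-0.007],"dr":[0,0,0],"hand":-0.8},{"linear":[0,0,-0.007],"dr":[0,0,0],"hand":-0.9},{"linear":[0,0,-0.007],"dr":[0,0,0],"hand":-0.9},{"linear":[0,0,-0.007],"dr":[0,0,0],"hand":-0.9}]' 40; python3 -c "
from h import *
p,R,o=tool();print(p,R.round(3),o['contact_force'])"
```

```text
t: 3.57
eef_pos: [0.4728, 0.2366, 0.0429]
tool_rot: [0.703, -0.701, 0.087, -0.088]
contact_force: [2.3, 5.7, 0.9]
gripper_width: 0.198
[0.4728026  0.23659002 0.04287918] [[ 0.97   0.002  0.244]
 [-0.244  0.002  0.97 ]
 [ 0.001 -1.     0.003]] [2.29433559 5.70155851 0.8816369 ]
```

Grip holds the tongue (width ≈17 mm). Now I follow the hinge arc, first half.

```bash
python3 -m crank '[{"linear":[0.002,-0.0117,0.001],"dr":[0,0,0],"hand":-0.9},{"linear":[0.0049,-0.0232,0.001],"dr":[0,0,0],"hand":-0.9},{"linear":[0.0087,-0.0344,0.001],"dr":[0,0,0],"hand":-0.9},{"linear":[0.0134,-0.0453,0.001],"dr":[0,0,0],"hand":-0.9},{"linear":[0.019,-0.0557,0.001],"dr":[0,0,0],"hand":-0.9},{"linear":[0.019,-0.0557,0.001],"dr":[0,0,0],"hand":-0.9}]' 50; python3 -c "
from h import *
p,R,o=tool();print(p,o['gripper_width'],o['contact_force'])
S=bot.read_camera('scene');T=bot.read_camera('top')
a=cv2.resize(S[105:205,220:330],None,fx=3.6,fy=3.6,interpolation=3);b=cv2.resize(T[140:240,200:310],None,fx=3.6,fy=3.6,interpolation=3)
cv2.imwrite('pics/c4.png',np.hstack([a,b]))"
```

```text
t: 4.07
eef_pos: [0.4908, 0.2322, 0.0989]
tool_rot: [0.702, -0.701, 0.088, -0.087]
contact_force: [-0.7, 5.5, -5.3]
gripper_width: 0.193
[0.4907575  0.23221578 0.09892307] 0.19342243097606784 [-0.70274492  5.4661994  -5.34307082]
```

View pics/c4.png

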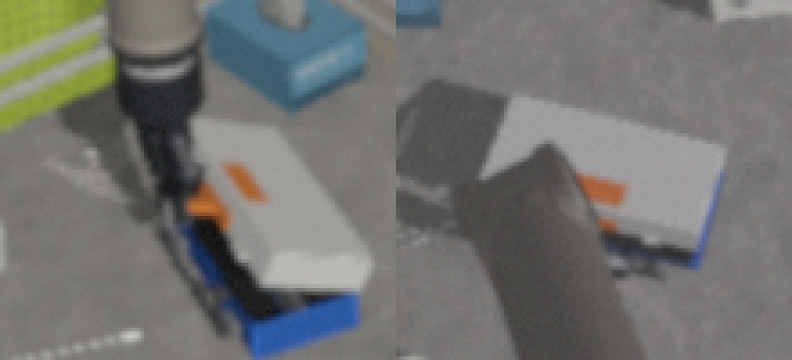

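```bash
python3 -m crank '[{"linear":[0.0081,-0.0124,0.001],"dr":[0,0,0],"hand":-0.9},{"linear":[0.0174,-0.0239,0.001],"dr":[0,0,0],"hand":-0.9},{"linear":[0.0277,-0.0345,0.001],"dr":[0,0,0],"hand":-0.9},{"linear":[0.0391,-0.0439,0.001],"dr":[0,0,0],"hand":-0.9},{"linear":[0.0514,-0.0521,0.001],"dr":[0,0,0],"hand":-0.9},{"linear":[0.0644,-0.0591,0.001],"dr":[0,0,0],"hand":-0.9},{"linear":[0.0781,-0.0648,0.001],"dr":[0,0,0],"hand":-0.9},{"linear":[0.0923,-0.0691,0.001],"dr":[0,0,0],"hand":-0.9},{"linear":[0.1068,-0.0719,0.001],"dr":[0,0,0],"hand":-0.9},{"linear":[0.1215,-0.0733,0.001],"dr":[0,0,0],"hand":-0.9}]'; python3 -m crank '[{"linear":[0.0119,0,0],"dr":[0,0,0],"hand":-0.9},{"linear":[0.0237,0.001,0],"dr":[0,0,0],"hand":-0.9},{"linear":[0.0325,0.002,0],"dr":[0,0,0],"hand":-0.9},{"linear":[0.035,0.003,0],"dr":[0,0,0],"hand":-0.9},{"linear":[0.035,0.003,0],"dr":[0,0,0],"hand":-0.9}]'; python3 -c "
from h import *
p,R,o=tool();print(p,R.round(3),o['gripper_width'],o['contact_force'],o['q'].round(2))
S=bot.read_camera('scene');T=bot.read_camera('top')
a=cv2.resize(S[75:205,220:330],None,fx=3.6,fy=3.6,interpolation=3);b=cv2.resize(T[130:260,200:310],None,fx=3.6,fy=3.6,interpolation=3)
cv2.imwrite('pics/c5.png',np.hstack([a,b]))"
```

```text
t: 5.0
eef_pos: [0.6075, 0.2034, 0.172]
tool_rot: [0.702, -0.702, 0.088, -0.086]
contact_force: [-3.8, 3.2, 6.7]
gripper_width: 0.197
t: 5.42
eef_pos: [0.6439, 0.1944, 0.1698]
tool_rot: [0.702, -0.701, 0.087, -0.088]
contact_force: [-0.8, 1.8, 12.4]
gripper_width: 0.193
[0.64387135 0.19441965 0.16975861] [[ 0.969  0.002  0.246]
 [-0.246  0.002  0.969]
 [ 0.001 -1.     0.002]] 0.19327677174095187 [-0.83281569  1.79297876 12.35034826] [-0.51  0.53  0.17  1.63 -0.11  0.99  1.02]
```

View pics/c5.png

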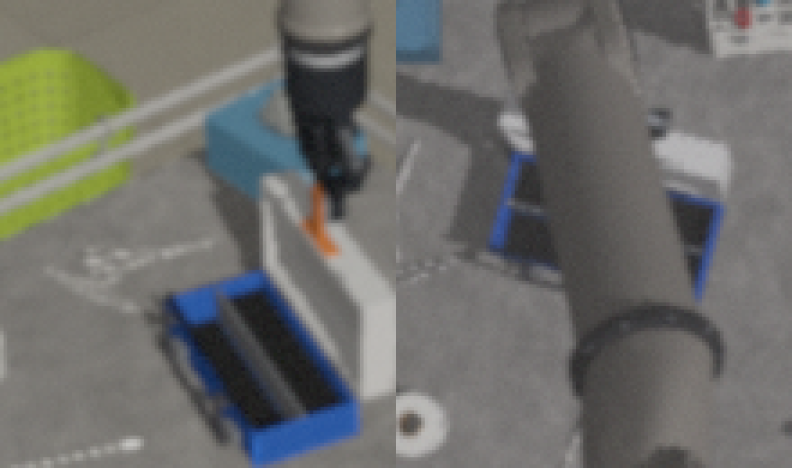

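The hood stands open at about 1.68 rad with the grip near (320,190) in the crop. Release, go straight up, then travel to the near tall pot.

```bash
python3 -m crank '[{"linear":[0.001,0,0],"dr":[0,0,0],"hand":-0.4},{"linear":[0.001,0,0],"dr":[0,0,0],"hand":0.0},{"linear":[0.001,0,0],"dr":[0,0,0],"hand":0.1},{"linear":[0.001,0,0],"dr":[0,0,0],"hand":0.1},{"linear":[0,-0.02,0],"dr":[0,0,0],"hand":0.1},{"linear":[0,-0.05,0],"dr":[0,0,0],"hand":0.1},{"linear":[0,-0.08,0],"dr":[0,0,0],"hand":0.1},{"linear":[0,-0.08,-0.02],"dr":[0,0,0],"hand":0.1},{"linear":[-0.01,-0.08,-0.05],"dr":[0,0,0],"hand":0.2},{"linear":[-0.02,-0.08,-0.08],"dr":[0,0,0],"hand":0.2}]' ; python3 -m crank '[{"linear":[-0.01,0,-0.03],"dr":[0,0,0],"hand":0.2},{"linear":[-0.02,0,-0.06],"dr":[0,0,0],"hand":0.2},{"linear":[-0.03,0.01,-0.09],"dr":[0,0,0],"hand":0.2},{"linear":[-0.04,0.02,-0.12],"dr":[0,0,0],"hand":0.2},{"linear":[-0.05,0.03,-0.15],"dr":[0,0,0],"hand":0.2},{"linear":[-0.06,0.04,-0.18],"dr":[0,0,0],"hand":0.2},{"linear":[-0.06,0.05,-0.21],"dr":[0,0,0],"hand":0.2},{"linear":[-0.06,0.06,-0.235],"dr":[0,0,0],"hand":0.2},{"linear":[-0.06,0.08,-0.255],"dr":[0,0,0],"hand":0.2},{"linear":[-0.06,0.09,-0.264],"dr":[0,0,0],"hand":0.2}]'; python3 -m crank '[{"linear":[0,0,0],"dr":[0,0,0],"hand":0.2},{"linear":[0,0,0],"dr":[0,0,0],"hand":0.2}]'; cat >> h.py <<'E'
YAW=-.248; HINGE=np.array([.6172,.1985,.042])
def goto(t,tilt=0):
    """shift in tool axes to a TCP target, and the turn (deg) to case yaw with given tilt about the jaw axis"""
    p,R,o=tool(); X=np.array([np.cos(YAW),np.sin(YAW),0]); Y=np.array([0,0,-1.]); Z=np.cross(X,Y)
    G=np.c_[X,Y,Z]@Rn.from_euler("z",-tilt,degrees=True).as_matrix()
    print("at",p.round(4),"w",round(float(o["gripper_width"]),3),"F",o["contact_force"].round(1),"| shift",(R.T@(np.asarray(t)-p)).round(4),"dr",Rn.from_matrix(R.T@G).as_rotvec(degrees=True).round(2))
E
python3 -c "
from h import *
goto([.4818,-.1196,.026])
for r in pots(): print(*r)
T=bot.read_camera('top');S=bot.read_camera('scene')
a=cv2.resize(S[75:305,220:440],None,fx=1.8,fy=1.8,interpolation=3);b=cv2.resize(T[130:260,200:420],None,fx=1.8,fy=1.8,interpolation=3)
b=cv2.copyMakeBorder(b,0,a.shape[0]-b.shape[0],0,0,cv2.BORDER_CONSTANT)
cv2.imwrite('pics/c6.png',np.hstack([a,b]))"
```

```text
t: 6.35
eef_pos: [0.6034, 0.1208, 0.2482]
tool_rot: [-0.702, 0.702, -0.087, 0.087]
contact_force: [0.1, -0.6, -1.1]
gripper_width: 0.597
t: 7.18
eef_pos: [0.4785, -0.1232, 0.1568]
tool_rot: [-0.701, 0.702, -0.09, 0.088]
contact_force: [-0.9, 0.9, -0.1]
gripper_width: 0.6
t: 7.35
eef_pos: [0.4802, -0.1201, 0.158]
tool_rot: [-0.702, 0.702, -0.088, 0.087]
contact_force: [0.6, 0.3, 1.1]
gripper_width: 0.598
at [ 0.4802 -0.1201  0.158 ] w 0.598 F [0.6 0.3 1.1] | shift [0.0016 0.132  0.001 ] dr [ 0.02 -0.08 -0.08]
[ 0.4321 -0.2651  0.2454] [2.8 1.9]
[ 0.4099 -0.2531  0.235 ] [15.3 10. ]
[ 0.5474 -0.3067  0.0387] [0.4 0.3]
[ 0.4548 -0.3004  0.0595] [0.4 0.3]
```

View pics/c6.png

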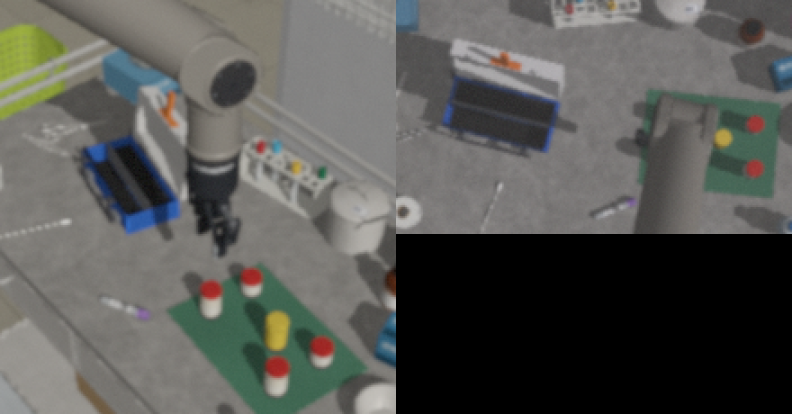

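The hood stays open by itself and the pots are unmoved. Descend onto the near tall pot and grip.

```bash
python3 -m crank '[{"linear":[0.0015,0.035,0.001],"dr":[0,0,0],"hand":0.2},{"linear":[0.0015,0.07,0.001],"dr":[0,0,0],"hand":0.2},{"linear":[0.0015,0.1,0.001],"dr":[0,0,0],"hand":0.2},{"linear":[0.0015,0.12,0.001],"dr":[0,0,0],"hand":0.2},{"linear":[0.0015,0.132,0.001],"dr":[0,0,0],"hand":0.2},{"linear":[0.0015,0.132,0.001],"dr":[0,0,0],"hand":0.2}]' 30; python3 -m crank '[{"linear":[0,0,0],"dr":[0,0,0],"hand":0.0},{"linear":[0,0,0],"dr":[0,0,0],"hand":-0.3},{"linear":[0,0,0],"dr":[0,0,0],"hand":-0.5},{"linear":[0,0,0],"dr":[0,0,0],"hand":-0.6},{"linear":[0,0,0],"dr":[0,0,0],"hand":-0.6}]' 30;  python3 - <<'E'
from h import *
goto([.4818,-.1196,.026])
# case outline from the top picture: blue rim
T=bot.read_camera('top')
m=sum(x[2] for x in blobs(T,"blue",(215,160,300,225),3)); pts=cv2.findNonZero(m)
r=cv2.minAreaRect(pts); print(r)
B=np.array([onz("top",c,.04) for c in cv2.boxPoints(r)]); print(B.round(4).tolist(),B.mean(0).round(4),[np.linalg.norm(B[i]-B[i-1]).round(4) for i in range(4)])
print("model centre",hood(HINGE,YAW,0,(-.053,0,-.002)).round(4))
E
```

```text
t: 8.05
eef_pos: [0.4814, -0.1182, 0.0244]
tool_rot: [0.702, -0.702, 0.088, -0.086]
contact_force: [-0.3, -0.1, 1.1]
gripper_width: 0.602
t: 8.47
eef_pos: [0.4833, -0.1193, 0.0273]
tool_rot: [0.702, -0.702, 0.087, -0.088]
contact_force: [-0.5, 0.6, 5.3]
gripper_width: 0.389
at [ 0.4833 -0.1193  0.0273] w 0.389 F [-0.5  0.6  5.3] | shift [-0.0014  0.0013 -0.0006] dr [-0.03  0.01  0.12]
((255.03460693359375, 203.37307739257812), (58.49977111816406, 2.4557623863220215), 15.255120277404785)
[[0.549, 0.3272, 0.04], [0.5578, 0.3251, 0.04], [0.5021, 0.1173, 0.04], [0.4934, 0.1196, 0.04]] [0.5256 0.2223 0.04  ] [np.float64(0.215), np.float64(0.009), np.float64(0.2151), np.float64(0.009)]
model centre [0.5658 0.2115 0.04  ]
```

```bash
python3 - <<'E'
from h import *
def ov(im,c,box,s):
    a=cv2.resize(im[box[1]:box[3],box[0]:box[2]],None,fx=s,fy=s,interpolation=3)
    f=lambda v:tuple(np.int32((proj(c,hood(HINGE,YAW,0,v))-box[:2]+.5)*s))
    k=[f((x,y,-.002)) for x,y in((0,-.11),(-.106,-.11),(-.106,.11),(0,.11))]
    cv2.polylines(a,[np.array(k,np.int32)],True,(0,255,255),1)
    cv2.line(a,f((-.053,-.105,-.002)),f((-.053,.105,-.002)),(0,255,0),1)
    return a
a=ov(bot.read_camera("top"),"top",(215,155,300,225),9)
cv2.imwrite("pics/c7.png",a)
E
```

```text
(no output)
```

View pics/c7.png

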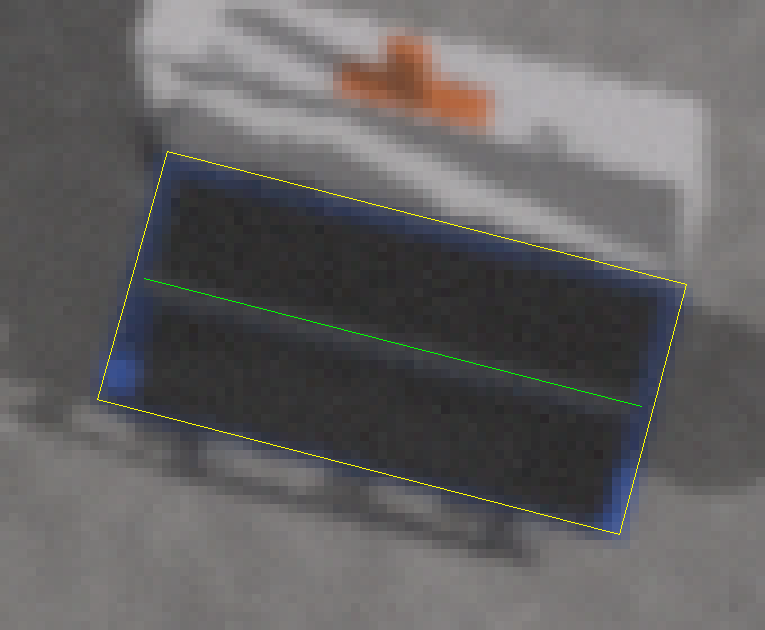

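Overlay fits the rim within about 1 px (~3 mm), so the case pose is good. The pot is gripped at 33 mm; lift it and carry it to the deep lane at y'=+50 mm.

```bash
python3 -m crank '[{"linear":[0,-0.025,0],"dr":[0,0,0],"hand":-0.6},{"linear":[0,-0.06,0],"dr":[0,0,0],"hand":-0.6},{"linear":[0,-0.09,0.01],"dr":[0,0,0],"hand":-0.6},{"linear":[0,-0.11,0.035],"dr":[0,0,0],"hand":-0.6},{"linear":[-0.005,-0.12,0.065],"dr":[0,0,0],"hand":-0.6},{"linear":[-0.01,-0.12,0.1],"dr":[0,0,0],"hand":-0.6},{"linear":[-0.015,-0.12,0.135],"dr":[0,0,0],"hand":-0.6},{"linear":[-0.018,-0.12,0.17],"dr":[0,0,0],"hand":-0.6},{"linear":[-0.02,-0.12,0.205],"dr":[0,0,0],"hand":-0.6},{"linear":[-0.022,-0.12,0.24],"dr":[0,0,0],"hand":-0.6}]'; python3 -m crank '[{"linear":[0,0,0.03],"dr":[0,0,0],"hand":-0.6},{"linear":[0,0,0.06],"dr":[0,0,0],"hand":-0.6},{"linear":[0,0,0.09],"dr":[0,0,0],"hand":-0.6},{"linear":[-0.002,0,0.12],"dr":[0,0,0],"hand":-0.6},{"linear":[-0.004,0,0.14],"dr":[0,0,0],"hand":-0.6},{"linear":[-0.004,0,0.15],"dr":[0,0,0],"hand":-0.6},{"linear":[-0.004,0,0.15],"dr":[0,0,0],"hand":-0.6},{"linear":[-0.004,0,0.15],"dr":[0,0,0],"hand":-0.6}]'; python3 -c "
from h import *
goto([.5539,.2661,.031])"
```

```text
t: 9.4
eef_pos: [0.5198, 0.1204, 0.1466]
tool_rot: [0.702, -0.702, 0.087, -0.088]
contact_force: [0.2, -0.4, -0.4]
gripper_width: 0.389
t: 10.07
eef_pos: [0.5528, 0.264, 0.1461]
tool_rot: [-0.701, 0.702, -0.088, 0.087]
contact_force: [-0.5, 0.0, -0.2]
gripper_width: 0.392
at [0.5528 0.264  0.1461] w 0.392 F [-0.5  0.  -0.2] | shift [0.0006 0.1151 0.0025] dr [ 0.07 -0.01 -0.01]
```

```bash
python3 -m crank '[{"linear":[0,0.03,0.001],"dr":[0,0,0],"hand":-0.6},{"linear":[0,0.06,0.002],"dr":[0,0,0],"hand":-0.6},{"linear":[0,0.08,0.002],"dr":[0,0,0],"hand":-0.6},{"linear":[0,0.095,0.002],"dr":[0,0,0],"hand":-0.6},{"linear":[0,0.105,0.002],"dr":[0,0,0],"hand":-0.6},{"linear":[0,0.111,0.002],"dr":[0,0,0],"hand":-0.6},{"linear":[0,0.113,0.002],"dr":[0,0,0],"hand":-0.6},{"linear":[0,0.114,0.002],"dr":[0,0,0],"hand":-0.6},{"linear":[0,0.114,0.002],"dr":[0,0,0],"hand":-0.6}]'; python3 -c "
from h import *
goto([.5539,.2661,.031])
T=bot.read_camera('scene');crop(T,240,110,330,210,6,'pics/c8.png')"
```

```text
t: 10.82
eef_pos: [0.5541, 0.2669, 0.0331]
tool_rot: [0.702, -0.701, 0.087, -0.088]
contact_force: [0.4, 0.5, -0.8]
gripper_width: 0.391
at [0.5541 0.2669 0.0331] w 0.391 F [ 0.4  0.5 -0.8] | shift [ 0.      0.0021 -0.0008] dr [-0.05 -0.02  0.06]
```

View pics/c8.png

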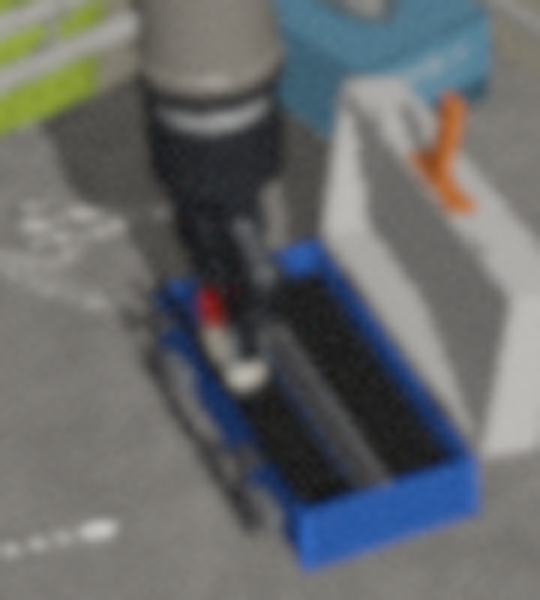

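```bash
python3 - <<'E'
from h import *
im=bot.read_camera("scene"); s=9; b=(258,140,318,200)
a=cv2.resize(im[b[1]:b[3],b[0]:b[2]],None,fx=s,fy=s,interpolation=3); a=cv2.convertScaleAbs(a,alpha=1.5)
p,_,_=tool()
for z,r,col in((.066,.017,(0,255,255)),(.004,.017,(0,255,0)),(.033,.002,(255,255,0))):
    k=np.array([(proj("scene",[p[0]+r*np.cos(t),p[1]+r*np.sin(t),z])-b[:2]+.5)*s for t in np.linspace(0,6.28,30)],np.int32)
    cv2.polylines(a,[k],True,col,1)
cv2.imwrite("pics/c9.png",a)
E
```

```text
(no output)
```

View pics/c9.png

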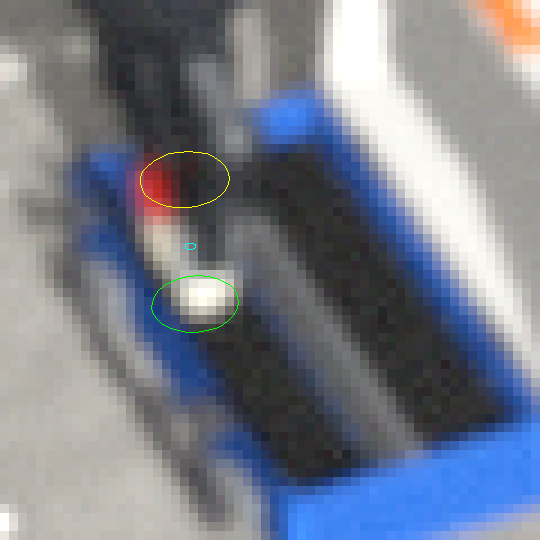

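The pot is upright in the deep lane and the cap and base match the model. Lower 2 mm, release, retreat up, and re-measure all caps.

```bash
python3 -m crank '[{"linear":[0,0.001,-0.001],"dr":[0,0,0],"hand":-0.6},{"linear":[0,0.0025,-0.001],"dr":[0,0,0],"hand":-0.6},{"linear":[0,0.0025,-0.001],"dr":[0,0,0],"hand":-0.4},{"linear":[0,0.0025,-0.001],"dr":[0,0,0],"hand":-0.2},{"linear":[0,0.0025,-0.001],"dr":[0,0,0],"hand":0.0},{"linear":[0,0.0025,-0.001],"dr":[0,0,0],"hand":0.1},{"linear":[0,0.0025,-0.001],"dr":[0,0,0],"hand":0.1},{"linear":[0,-0.02,-0.001],"dr":[0,0,0],"hand":0.1},{"linear":[0,-0.05,-0.001],"dr":[0,0,0],"hand":0.1},{"linear":[0,-0.085,-0.001],"dr":[0,0,0],"hand":0.2}]'; python3 -m crank '[{"linear":[0,-0.03,-0.03],"dr":[0,0,0],"hand":0.2},{"linear":[0,-0.05,-0.065],"dr":[0,0,0],"hand":0.2},{"linear":[0,-0.06,-0.1],"dr":[0,0,0],"hand":0.2},{"linear":[0,-0.06,-0.14],"dr":[0,0,0],"hand":0.2},{"linear":[0,-0.06,-0.18],"dr":[0,0,0],"hand":0.2},{"linear":[0,-0.06,-0.22],"dr":[0,0,0],"hand":0.2},{"linear":[0,-0.06,-0.26],"dr":[0,0,0],"hand":0.2},{"linear":[0.0,-0.06,-0.3],"dr":[0,0,0],"hand":0.2},{"linear":[0,-0.06,-0.32],"dr":[0,0,0],"hand":0.2},{"linear":[0,-0.06,-0.32],"dr":[0,0,0],"hand":0.2}]';python3 - <<'E'
from h import *
for bt,bs in(((330,175,420,245),(310,210,420,305)),((215,160,300,225),(250,130,330,205))):
    S=blobs(bot.read_camera("scene"),"red",bs); T=blobs(bot.read_camera("top"),"red",bt)
    print("scene",[(x[0].round(1).tolist(),int(x[1][4])) for x in S]); print("top",[(x[0].round(1).tolist(),int(x[1][4])) for x in T])
    for a in S:
        for b in T:
            X,e=tri(a[0],b[0])
            if max(e)<3: print(X.round(4),np.round(e,1))
goto([.4546,-.3004,.026])
print("expected cap px in lane", proj("scene",[.5539,.2661,.061]),proj("top",[.5539,.2661,.061]))
E
```

```text
t: 11.75
eef_pos: [0.5519, 0.2654, 0.1167]
tool_rot: [-0.701, 0.703, -0.088, 0.086]
contact_force: [0.6, 0.5, -0.3]
gripper_width: 0.597
t: 12.58
eef_pos: [0.4729, -0.0496, 0.1776]
tool_rot: [-0.701, 0.702, -0.09, 0.09]
contact_force: [0.7, 0.3, 0.2]
gripper_width: 0.599
scene [([359.0, 228.2], 84), ([398.5, 267.1], 107), ([373.7, 278.3], 114)]
top [([353.3, 193.1], 12), ([399.5, 197.6], 54), ([399.0, 223.1], 59)]
[ 0.5619 -0.1353  0.0481] [1.1 0.8]
[ 0.432  -0.2652  0.2456] [2.9 2. ]
[ 0.5496 -0.3068  0.0373] [0.2 0.1]
[ 0.6089 -0.1617 -0.2136] [2.1 1.6]
[ 0.4548 -0.3007  0.0596] [0.3 0.2]
scene [([278.3, 161.1], 55)]
top [([242.1, 195.7], 33)]
[0.5522 0.2668 0.0597] [0.5 0.4]
at [ 0.4751 -0.0429  0.1774] w 0.599 F [0.3 0.6 0.6] | shift [ 0.0428  0.1513 -0.2548] dr [-0.04  0.09  0.02]
expected cap px in lane [278.30564954 160.7592784 ] [242.40541807 194.81176371]
```

Tall pot 1 stands at (0.552, 0.267), as intended. Go for tall pot 2.

```bash
python3 -m crank '[{"linear":[0.005,0,-0.03],"dr":[0,0,0],"hand":0.2},{"linear":[0.01,0.01,-0.065],"dr":[0,0,0],"hand":0.2},{"linear":[0.015,0.02,-0.1],"dr":[0,0,0],"hand":0.2},{"linear":[0.02,0.03,-0.135],"dr":[0,0,0],"hand":0.2},{"linear":[0.03,0.04,-0.17],"dr":[0,0,0],"hand":0.2},{"linear":[0.035,0.05,-0.205],"dr":[0,0,0],"hand":0.2},{"linear":[0.04,0.055,-0.235],"dr":[0,0,0],"hand":0.2},{"linear":[0.0435,0.06,-0.255],"dr":[0,0,0],"hand":0.2},{"linear":[0.0435,0.06,-0.255],"dr":[0,0,0],"hand":0.2},{"linear":[0.0435,0.06,-0.255],"dr":[0,0,0],"hand":0.2}]'; python3 -c "
from h import *
goto([.4555,-.3005,.026])
for x in blobs(bot.read_camera('scene'),'red',(310,210,420,305)): print(x[0])"
```

```text
t: 13.62
eef_pos: [0.4547, -0.3018, 0.1167]
tool_rot: [0.702, -0.702, 0.088, -0.087]
contact_force: [0.8, 1.5, -1.2]
gripper_width: 0.6
at [ 0.4547 -0.3018  0.1167] w 0.6 F [ 0.8  1.5 -1.2] | shift [0.0006 0.0907 0.0014] dr [-0.01 -0.   -0.05]
[357.77777778 228.19047619]
[408.06122449 261.24489796]
[373.56756757 278.36936937]
```

The far short pot's cap moved in the scene image (398,267)→(408,261), likely the announced knock; I'll re-measure it later. Tall pot 2 is unchanged, so grip it.

```bash
python3 -m crank '[{"linear":[0.0005,0.03,0.001],"dr":[0,0,0],"hand":0.2},{"linear":[0.0005,0.06,0.001],"dr":[0,0,0],"hand":0.2},{"linear":[0.0005,0.08,0.001],"dr":[0,0,0],"hand":0.2},{"linear":[0.0005,0.09,0.001],"dr":[0,0,0],"hand":0.2},{"linear":[0.0005,0.09,0.001],"dr":[0,0,0],"hand":0.2},{"linear":[0.0005,0.09,0.001],"dr":[0,0,0],"hand":0.0},{"linear":[0.0005,0.09,0.001],"dr":[0,0,0],"hand":-0.3},{"linear":[0.0005,0.09,0.001],"dr":[0,0,0],"hand":-0.5},{"linear":[0.0005,0.09,0.001],"dr":[0,0,0],"hand":-0.6},{"linear":[0.0005,0.09,0.001],"dr":[0,0,0],"hand":-0.6}]' 30; python3 -m crank '[{"linear":[0,-0.025,0],"dr":[0,0,0],"hand":-0.6},{"linear":[0,-0.06,0],"dr":[0,0,0],"hand":-0.6},{"linear":[0,-0.09,0.01],"dr":[0,0,0],"hand":-0.6},{"linear":[0,-0.11,0.035],"dr":[0,0,0],"hand":-0.6},{"linear":[-0.005,-0.12,0.065],"dr":[0,0,0],"hand":-0.6},{"linear":[-0.01,-0.12,0.1],"dr":[0,0,0],"hand":-0.6},{"linear":[-0.015,-0.12,0.135],"dr":[0,0,0],"hand":-0.6},{"linear":[-0.02,-0.12,0.17],"dr":[0,0,0],"hand":-0.6},{"linear":[-0.025,-0.12,0.205],"dr":[0,0,0],"hand":-0.6},{"linear":[-0.03,-0.12,0.24],"dr":[0,0,0],"hand":-0.6}]'; python3 -m crank '[{"linear":[0,0,0.03],"dr":[0,0,0],"hand":-0.6},{"linear":[-0.003,0,0.065],"dr":[0,0,0],"hand":-0.6},{"linear":[-0.006,0,0.1],"dr":[0,0,0],"hand":-0.6},{"linear":[-0.01,0,0.135],"dr":[0,0,0],"hand":-0.6},{"linear":[-0.014,0,0.17],"dr":[0,0,0],"hand":-0.6},{"linear":[-0.014,0,0.2],"dr":[0,0,0],"hand":-0.6},{"linear":[-0.014,0,0.22],"dr":[0,0,0],"hand":-0.6},{"linear":[-0.014,0,0.233],"dr":[0,0,0],"hand":-0.6},{"linear":[-0.014,0,0.233],"dr":[0,0,0],"hand":-0.6},{"linear":[-0.014,0,0.233],"dr":[0,0,0],"hand":-0.6}]';  python3 -c "
from h import *
goto([.5293,.1691,.031])
for r in pots((330,165,440,255),(310,210,440,305)): print(*r)"
```

```text
t: 14.5
eef_pos: [0.456, -0.3015, 0.0285]
tool_rot: [-0.702, 0.702, -0.087, 0.088]
contact_force: [0.1, 1.5, 7.3]
gripper_width: 0.392
t: 15.33
eef_pos: [0.4846, -0.0596, 0.1478]
tool_rot: [0.702, -0.702, 0.087, -0.088]
contact_force: [0.8, -0.3, -0.7]
gripper_width: 0.393
t: 16.17
eef_pos: [0.5282, 0.1675, 0.1472]
tool_rot: [-0.701, 0.702, -0.087, 0.087]
contact_force: [-0.1, -0.7, -0.8]
gripper_width: 0.392
at [0.5282 0.1675 0.1472] w 0.392 F [-0.1 -0.7 -0.8] | shift [0.0007 0.1162 0.002 ] dr [ 0.05  0.01 -0.01]
[ 0.5646 -0.1277  0.0393] [0.2 0.2]
[ 0.5837 -0.3095  0.0387] [0.2 0.1]
```

Knock confirmed: the far short pot now stands at (0.584, -0.310). Set down tall pot 2.

```bash
python3 -m crank '[{"linear":[0.001,0.03,0.001],"dr":[0,0,0],"hand":-0.6},{"linear":[0.001,0.06,0.002],"dr":[0,0,0],"hand":-0.6},{"linear":[0.001,0.08,0.002],"dr":[0,0,0],"hand":-0.6},{"linear":[0.001,0.095,0.002],"dr":[0,0,0],"hand":-0.6},{"linear":[0.001,0.105,0.002],"dr":[0,0,0],"hand":-0.6},{"linear":[0.001,0.111,0.002],"dr":[0,0,0],"hand":-0.6},{"linear":[0.001,0.114,0.002],"dr":[0,0,0],"hand":-0.6},{"linear":[0.001,0.1165,0.002],"dr":[0,0,0],"hand":-0.6},{"linear":[0.001,0.1165,0.002],"dr":[0,0,0],"hand":-0.6}]'; python3 -m crank '[{"linear":[0,0,0],"dr":[0,0,0],"hand":-0.4},{"linear":[0,0,0],"dr":[0,0,0],"hand":-0.2},{"linear":[0,0,0],"dr":[0,0,0],"hand":0.0},{"linear":[0,0,0],"dr":[0,0,0],"hand":0.1},{"linear":[0,0,0],"dr":[0,0,0],"hand":0.1},{"linear":[0,-0.02,0],"dr":[0,0,0],"hand":0.1},{"linear":[0,-0.05,0],"dr":[0,0,0],"hand":0.1},{"linear":[0,-0.085,0],"dr":[0,0,0],"hand":0.2},{"linear":[0.005,-0.11,-0.03],"dr":[0,0,0],"hand":0.2},{"linear":[0.02,-0.12,-0.065],"dr":[0,0,0],"hand":0.2}]'; python3 -m crank '[{"linear":[0.01,0,-0.03],"dr":[0,0,-3],"hand":0.2},{"linear":[0.03,0,-0.06],"dr":[0,0,-6],"hand":0.2},{"linear":[0.05,0,-0.09],"dr":[0,0,-9],"hand":0.2},{"linear":[0.06,0,-0.11],"dr":[0,0,-12],"hand":0.2},{"linear":[0.07,0,-0.13],"dr":[0,0,-12],"hand":0.2},{"linear":[0.07,0,-0.13],"dr":[0,0,-12],"hand":0.2},{"linear":[0.07,0,-0.13],"dr":[0,0,-12],"hand":0.2}]';  python3 -c "
from h import *
goto([.5655,-.1277,.014],12)
for r in pots((215,160,300,225),(250,130,330,205)): print(*r)
for x in blobs(bot.read_camera('scene'),'red',(310,210,440,305)): print(x[0])"
```

```text
t: 17.02
eef_pos: [0.5303, 0.1697, 0.0312]
tool_rot: [0.702, -0.702, 0.087, -0.088]
contact_force: [-0.8, -0.4, -0.2]
gripper_width: 0.389
t: 17.85
eef_pos: [0.5343, 0.1053, 0.1545]
tool_rot: [0.703, -0.701, 0.084, -0.086]
contact_force: [0.9, -0.3, -1.6]
gripper_width: 0.601
t: 18.43
eef_pos: [0.5692, -0.0427, 0.151]
tool_rot: [-0.688, 0.707, -0.015, 0.161]
contact_force: [0.2, 0.6, -0.4]
gripper_width: 0.601
at [ 0.5692 -0.0427  0.151 ] w 0.601 F [ 0.2  0.6 -0.4] | shift [-0.0114  0.1377 -0.0833] dr [ 0.03 -0.16  0.01]
[0.5527 0.2676 0.0584] [0.3 0.3]
[0.5294 0.1714 0.0618] [0.2 0.2]
[359.11764706 228.15294118]
[408.12371134 261.24742268]
```

Both tall pots check out in the deep lane. Now the near short pot, with the tool tilted 12° away from the hood.

```bash
python3 -m crank '[{"linear":[0.007,0.002,-0.03],"dr":[0,0,0],"hand":0.2},{"linear":[0.015,0.003,-0.06],"dr":[0,0,0],"hand":0.2},{"linear":[0.021,0.0045,-0.0835],"dr":[0,0,0],"hand":0.2},{"linear":[0.021,0.0045,-0.0835],"dr":[0,0,0],"hand":0.2},{"linear":[0.015,0.034,-0.0835],"dr":[0,0,0],"hand":0.2},{"linear":[0.008,0.065,-0.0835],"dr":[0,0,0],"hand":0.2},{"linear":[0.002,0.094,-0.0835],"dr":[0,0,0],"hand":0.2},{"linear":[-0.003,0.118,-0.0835],"dr":[0,0,0],"hand":0.2},{"linear":[-0.0068,0.135,-0.0835],"dr":[0,0,0],"hand":0.2},{"linear":[-0.0075,0.138,-0.0835],"dr":[0,0,0],"hand":0.2}]' 30; python3 -m crank '[{"linear":[0,0,0],"dr":[0,0,0],"hand":0.1},{"linear":[0,0,0],"dr":[0,0,0],"hand":-0.3},{"linear":[0,0,0],"dr":[0,0,0],"hand":-0.5},{"linear":[0,0,0],"dr":[0,0,0],"hand":-0.6},{"linear":[0,0,0],"dr":[0,0,0],"hand":-0.6}]'; python3 -c "
from h import *
goto([.5695,-.1288,.014],12)"
```

```text
t: 19.42
eef_pos: [0.5675, -0.1253, 0.0109]
tool_rot: [-0.689, 0.707, -0.015, 0.158]
contact_force: [-0.2, 0.4, -0.1]
gripper_width: 0.602
t: 19.83
eef_pos: [0.5702, -0.1274, 0.0154]
tool_rot: [-0.689, 0.707, -0.013, 0.161]
contact_force: [0.9, -0.6, -0.4]
gripper_width: 0.389
at [ 0.5702 -0.1274  0.0154] w 0.389 F [ 0.9 -0.6 -0.4] | shift [-0.0006  0.0013 -0.0016] dr [-0.02  0.01  0.1 ]
```

```bash
python3 -m crank '[{"linear":[0.005,-0.025,0],"dr":[0,0,0],"hand":-0.6},{"linear":[0.012,-0.059,0],"dr":[0,0,0],"hand":-0.6},{"linear":[0.02,-0.095,0.005],"dr":[0,0,0],"hand":-0.6},{"linear":[0.026,-0.125,0.025],"dr":[0,0,0],"hand":-0.6},{"linear":[0.02,-0.135,0.055],"dr":[0,0,0],"hand":-0.6},{"linear":[0.012,-0.137,0.09],"dr":[0,0,0],"hand":-0.6},{"linear":[0.005,-0.138,0.125],"dr":[0,0,0],"hand":-0.6},{"linear":[-0.002,-0.139,0.16],"dr":[0,0,0],"hand":-0.6},{"linear":[-0.01,-0.14,0.195],"dr":[0,0,0],"hand":-0.6},{"linear":[-0.018,-0.142,0.23],"dr":[0,0,0],"hand":-0.6}]'; python3 -m crank '[{"linear":[-0.007,0,0.03],"dr":[0,0,0],"hand":-0.6},{"linear":[-0.013,0,0.06],"dr":[0,0,0],"hand":-0.6},{"linear":[-0.0136,-0.001,0.09],"dr":[0,0,0],"hand":-0.6},{"linear":[-0.0136,-0.002,0.115],"dr":[0,0,0],"hand":-0.6},{"linear":[-0.0136,-0.0027,0.135],"dr":[0,0,0],"hand":-0.6},{"linear":[-0.0136,-0.0027,0.147],"dr":[0,0,0],"hand":-0.6},{"linear":[-0.0136,-0.0027,0.147],"dr":[0,0,0],"hand":-0.6},{"linear":[-0.0136,-0.0027,0.147],"dr":[0,0,0],"hand":-0.6}]'; python3 -c "
from h import *
goto([.604,.2534,.038],12)"
```

```text
t: 20.67
eef_pos: [0.58, 0.1089, 0.15]
tool_rot: [-0.689, 0.707, -0.013, 0.161]
contact_force: [0.8, 0.1, -0.3]
gripper_width: 0.389
t: 21.33
eef_pos: [0.6027, 0.2524, 0.1492]
tool_rot: [-0.688, 0.707, -0.014, 0.16]
contact_force: [0.6, -0.2, -0.1]
gripper_width: 0.392
at [0.6027 0.2524 0.1492] w 0.392 F [ 0.6 -0.2 -0.1] | shift [-0.0221  0.109   0.0014] dr [ 0.04  0.02 -0.  ]
```

```bash
python3 -m crank '[{"linear":[-0.006,0.029,0.001],"dr":[0,0,0],"hand":-0.6},{"linear":[-0.012,0.058,0.001],"dr":[0,0,0],"hand":-0.6},{"linear":[-0.016,0.078,0.001],"dr":[0,0,0],"hand":-0.6},{"linear":[-0.019,0.092,0.001],"dr":[0,0,0],"hand":-0.6},{"linear":[-0.0207,0.101,0.001],"dr":[0,0,0],"hand":-0.6},{"linear":[-0.0215,0.106,0.001],"dr":[0,0,0],"hand":-0.6},{"linear":[-0.022,0.109,0.001],"dr":[0,0,0],"hand":-0.6},{"linear":[-0.022,0.109,0.001],"dr":[0,0,0],"hand":-0.6}]'; python3 -c "
from h import *
goto([.604,.2534,.0375],12)
for r in pots((215,155,300,225),(250,130,330,205)): print(*r)
crop(bot.read_camera('scene'),240,110,330,200,6,'pics/c10.png')"
```

```text
t: 22.0
eef_pos: [0.6045, 0.2529, 0.0383]
tool_rot: [-0.689, 0.707, -0.014, 0.161]
contact_force: [0.2, -0.5, -0.3]
gripper_width: 0.389
at [0.6045 0.2529 0.0383] w 0.389 F [ 0.2 -0.5 -0.3] | shift [-0.0008  0.0007  0.0003] dr [ 0.01 -0.05  0.02]
[0.5069 0.1706 0.1465] [4.4 3.6]
[0.5293 0.1716 0.0621] [0.2 0.2]
```

View pics/c10.png

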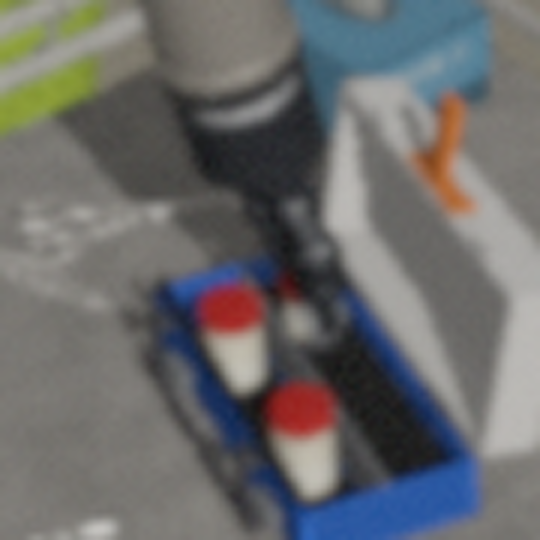

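Both tall pots upright in front, the short one in the raised lane at crop (295,315). Release, raise, and travel to the knocked short pot.

```bash
python3 -m crank '[{"linear":[-0.0003,0.0015,0],"dr":[0,0,0],"hand":-0.6},{"linear":[-0.0003,0.0015,0],"dr":[0,0,0],"hand":-0.4},{"linear":[-0.0003,0.0015,0],"dr":[0,0,0],"hand":-0.2},{"linear":[-0.0003,0.0015,0],"dr":[0,0,0],"hand":0},{"linear":[-0.0003,0.0015,0],"dr":[0,0,0],"hand":0.1},{"linear":[-0.0003,0.0015,0],"dr":[0,0,0],"hand":0.1},{"linear":[0.004,-0.02,0],"dr":[0,0,0],"hand":0.1},{"linear":[0.0105,-0.05,0],"dr":[0,0,0],"hand":0.1},{"linear":[0.018,-0.085,0],"dr":[0,0,0],"hand":0.2},{"linear":[0.0235,-0.11,-0.02],"dr":[0,0,0],"hand":0.2}]'; python3 -m crank '[{"linear":[0,0,-0.035],"dr":[0,0,0],"hand":0.2},{"linear":[0,0,-0.07],"dr":[0,0,0],"hand":0.2},{"linear":[0,0,-0.11],"dr":[0,0,0],"hand":0.2},{"linear":[0,0,-0.15],"dr":[0,0,0],"hand":0.2},{"linear":[0.005,0,-0.19],"dr":[0,0,0],"hand":0.2},{"linear":[0.01,0,-0.225],"dr":[0,0,0],"hand":0.2},{"linear":[0.02,0,-0.26],"dr":[0,0,0],"hand":0.2},{"linear":[0.03,0.005,-0.295],"dr":[0,0,0],"hand":0.2},{"linear":[0.045,0.01,-0.33],"dr":[0,0,0],"hand":0.2},{"linear":[0.06,0.013,-0.36],"dr":[0,0,0],"hand":0.2}]';python3 -m crank '[{"linear":[0.015,0.003,-0.03],"dr":[0,0,0],"hand":0.2},{"linear":[0.03,0.006,-0.06],"dr":[0,0,0],"hand":0.2},{"linear":[0.045,0.009,-0.09],"dr":[0,0,0],"hand":0.2},{"linear":[0.055,0.011,-0.12],"dr":[0,0,0],"hand":0.2},{"linear":[0.061,0.013,-0.145],"dr":[0,0,0],"hand":0.2},{"linear":[0.061,0.013,-0.16],"dr":[0,0,0],"hand":0.2},{"linear":[0.061,0.013,-0.16],"dr":[0,0,0],"hand":0.2}]'; python3 -c "
from h import *
goto([.589,-.3108,.0145],12)
for r in pots((215,155,300,225),(250,130,330,205)): print(*r)
for x in blobs(bot.read_camera('scene'),'red',(310,210,440,305)): print(x[0],x[1][4])"
```

```text
t: 22.98
eef_pos: [0.6004, 0.239, 0.1531]
tool_rot: [-0.69, 0.706, -0.011, 0.159]
contact_force: [0.3, 0.7, 1.3]
gripper_width: 0.599
t: 23.82
eef_pos: [0.5697, -0.1324, 0.1501]
tool_rot: [-0.689, 0.707, -0.014, 0.161]
contact_force: [0.6, -0.1, -0.1]
gripper_width: 0.601
t: 24.4
eef_pos: [0.5898, -0.3056, 0.1503]
tool_rot: [-0.687, 0.708, -0.016, 0.162]
contact_force: [-0.3, 0.2, 0.4]
gripper_width: 0.605
at [ 0.5898 -0.3056  0.1503] w 0.605 F [-0.3  0.2  0.4] | shift [-0.0277  0.1329 -0.0049] dr [ 0.22 -0.34  0.  ]
[0.6011 0.2564 0.0588] [0.3 0.3]
[0.5525 0.2678 0.0586] [0.5 0.4]
[0.5295 0.1719 0.0617] [0.2 0.1]
[408.06122449 261.25510204] 98
```

```bash
python3 -m crank '[{"linear":[-0.006,0.03,-0.004],"dr":[0,0,0],"hand":0.2},{"linear":[-0.0125,0.06,-0.004],"dr":[0,0,0],"hand":0.2},{"linear":[-0.019,0.09,-0.004],"dr":[0,0,0],"hand":0.2},{"linear":[-0.024,0.115,-0.004],"dr":[0,0,0],"hand":0.2},{"linear":[-0.027,0.13,-0.004],"dr":[0,0,0],"hand":0.2},{"linear":[-0.0277,0.133,-0.004],"dr":[0,0,0],"hand":0.2},{"linear":[-0.0277,0.133,-0.004],"dr":[0,0,0],"hand":0.2}]' 30; python3 -m crank '[{"linear":[0,0,0],"dr":[0,0,0],"hand":0.1},{"linear":[0,0,0],"dr":[0,0,0],"hand":-0.3},{"linear":[0,0,0],"dr":[0,0,0],"hand":-0.5},{"linear":[0,0,0],"dr":[0,0,0],"hand":-0.6},{"linear":[0,0,0],"dr":[0,0,0],"hand":-0.6}]'; python3 -c "
from h import *
goto([.589,-.3108,.0145],12)"
```

```text
t: 25.13
eef_pos: [0.5911, -0.3019, 0.0133]
tool_rot: [-0.69, 0.707, -0.014, 0.159]
contact_force: [0.7, 0.4, 0.1]
gripper_width: 0.599
t: 25.55
eef_pos: [0.5925, -0.3042, 0.0159]
tool_rot: [-0.689, 0.707, -0.013, 0.161]
contact_force: [-0.7, 0.7, 6.3]
gripper_width: 0.388
at [ 0.5925 -0.3042  0.0159] w 0.388 F [-0.7  0.7  6.3] | shift [-0.002   0.001  -0.0073] dr [-0.02  0.03  0.14]
```

```bash
python3 -m crank '[{"linear":[0.005,-0.025,0],"dr":[0,0,0],"hand":-0.6},{"linear":[0.012,-0.059,0],"dr":[0,0,0],"hand":-0.6},{"linear":[0.02,-0.095,0.005],"dr":[0,0,0],"hand":-0.6},{"linear":[0.015,-0.13,0.02],"dr":[0,0,0],"hand":-0.6},{"linear":[-0.002,-0.138,0.05],"dr":[0,0,0],"hand":-0.6},{"linear":[-0.02,-0.142,0.083],"dr":[0,0,0],"hand":-0.6},{"linear":[-0.038,-0.146,0.116],"dr":[0,0,0],"hand":-0.6},{"linear":[-0.056,-0.15,0.149],"dr":[0,0,0],"hand":-0.6},{"linear":[-0.074,-0.154,0.182],"dr":[0,0,0],"hand":-0.6},{"linear":[-0.09,-0.158,0.213],"dr":[0,0,0],"hand":-0.6}]'; python3 -m crank '[{"linear":[-0.004,0,0.035],"dr":[0,0,0],"hand":-0.6},{"linear":[-0.004,0,0.07],"dr":[0,0,0],"hand":-0.6},{"linear":[-0.004,0,0.105],"dr":[0,0,0],"hand":-0.6},{"linear":[-0.004,0,0.14],"dr":[0,0,0],"hand":-0.6},{"linear":[-0.004,0,0.17],"dr":[0,0,0],"hand":-0.6},{"linear":[-0.004,0,0.2],"dr":[0,0,0],"hand":-0.6},{"linear":[-0.004,0,0.22],"dr":[0,0,0],"hand":-0.6},{"linear":[-0.004,0,0.23],"dr":[0,0,0],"hand":-0.6},{"linear":[-0.004,0,0.23],"dr":[0,0,0],"hand":-0.6}]'; python3 -c "
from h import *
goto([.5809,.1561,.0385],12)"
```

```text
t: 26.38
eef_pos: [0.5252, -0.0661, 0.1504]
tool_rot: [-0.689, 0.707, -0.014, 0.16]
contact_force: [1.2, 0.5, -1.2]
gripper_width: 0.388
t: 27.13
eef_pos: [0.5792, 0.1587, 0.1495]
tool_rot: [-0.689, 0.707, -0.012, 0.159]
contact_force: [0.4, -0.3, -1.0]
gripper_width: 0.388
at [0.5792 0.1587 0.1495] w 0.388 F [ 0.4 -0.3 -1. ] | shift [-0.0209  0.109  -0.0022] dr [-0.1   0.21  0.01]
```

```bash
python3 -m crank '[{"linear":[-0.006,0.029,-0.002],"dr":[0,0,0],"hand":-0.6},{"linear":[-0.012,0.058,-0.002],"dr":[0,0,0],"hand":-0.6},{"linear":[-0.016,0.078,-0.002],"dr":[0,0,0],"hand":-0.6},{"linear":[-0.018,0.092,-0.002],"dr":[0,0,0],"hand":-0.6},{"linear":[-0.0197,0.101,-0.002],"dr":[0,0,0],"hand":-0.6},{"linear":[-0.0205,0.106,-0.002],"dr":[0,0,0],"hand":-0.6},{"linear":[-0.021,0.109,-0.002],"dr":[0,0,0],"hand":-0.6},{"linear":[-0.021,0.109,-0.002],"dr":[0,0,0],"hand":-0.6}]'; python3 -c "
from h import *
goto([.5809,.1561,.0385],12)"; python3 -m crank '[{"linear":[-0.0003,0.0012,0],"dr":[0,0,0],"hand":-0.6},{"linear":[-0.0003,0.0012,0],"dr":[0,0,0],"hand":-0.4},{"linear":[-0.0003,0.0012,0],"dr":[0,0,0],"hand":-0.2},{"linear":[-0.0003,0.0012,0],"dr":[0,0,0],"hand":0},{"linear":[-0.0003,0.0012,0],"dr":[0,0,0],"hand":0.1},{"linear":[-0.0003,0.0012,0],"dr":[0,0,0],"hand":0.1},{"linear":[0.004,-0.02,0],"dr":[0,0,0],"hand":0.1},{"linear":[0.0105,-0.05,0],"dr":[0,0,0],"hand":0.1},{"linear":[0.018,-0.085,0],"dr":[0,0,0],"hand":0.1},{"linear":[0.0235,-0.11,0],"dr":[0,0,0],"hand":0.1}]'; python3 -m crank '[{"linear":[0,-0.02,-0.035],"dr":[0,0,0],"hand":0.1},{"linear":[0.005,-0.04,-0.07],"dr":[0,0,3],"hand":0.1},{"linear":[0.01,-0.06,-0.105],"dr":[0,0,6],"hand":0.1},{"linear":[0.01,-0.08,-0.14],"dr":[0,0,9],"hand":0.1},{"linear":[0.01,-0.08,-0.16],"dr":[0,0,12],"hand":0.1},{"linear":[0.01,-0.08,-0.16],"dr":[0,0,12],"hand":0.1}]'; python3 - <<'E'
from h import *
tg=hood(HINGE,YAW,1.68,(-.149,0,.010)); tg[2]-=.019; print("tongue tcp",tg)
goto(tg)
for r in pots((215,155,300,225),(250,130,330,205)): print(*r)
print("elsewhere",[x[0].round(0) for x in blobs(bot.read_camera('scene'),'red',(310,210,440,305))])
S=bot.read_camera('scene');T=bot.read_camera('top')
for c,im,b in(("scene",S,(250,90,330,205)),("top",T,(215,145,300,225))):
    for x in blobs(im,"orange",b,6): print(c,x[0].round(1),x[1])
a=cv2.resize(S[110:210,240:340],None,fx=4,fy=4,interpolation=3);b=cv2.resize(T[135:235,210:310],None,fx=4,fy=4,interpolation=3)
cv2.imwrite('pics/c11.png',np.hstack([a,b]))
E
```

```text
t: 27.8
eef_pos: [0.5808, 0.1527, 0.0386]
tool_rot: [-0.689, 0.707, -0.014, 0.161]
contact_force: [0.2, 0.2, -0.9]
gripper_width: 0.388
at [0.5808 0.1527 0.0386] w 0.388 F [ 0.2  0.2 -0.9] | shift [-0.0008 -0.      0.0033] dr [ 0.01 -0.04  0.02]
t: 28.63
eef_pos: [0.5814, 0.1533, 0.1534]
tool_rot: [-0.689, 0.707, -0.013, 0.161]
contact_force: [0.9, -0.3, 0.3]
gripper_width: 0.549
t: 29.13
eef_pos: [0.5356, -0.0064, 0.2333]
tool_rot: [-0.701, 0.701, -0.09, 0.091]
contact_force: [0.8, 0.3, -0.0]
gripper_width: 0.548
tongue tcp [0.64257851 0.19207384 0.17002257]
at [ 0.5356 -0.0064  0.2333] w 0.548 F [ 0.8  0.3 -0. ] | shift [0.053  0.0633 0.2191] dr [ 0.   -0.5   0.11]
[0.5995 0.2572 0.0589] [0.4 0.4]
[0.5527 0.2676 0.0586] [0.4 0.4]
[0.5745 0.1564 0.0611] [0.1 0.1]
[0.5294 0.1715 0.062 ] [0. 0.]
elsewhere []
scene [311.9 138.7] [310 136   5   7  10]
top [262.2 164.2] [259 160   9   8  32]
top [255.2 163.7] [254 163   4   2   6]
```

View pics/c11.png

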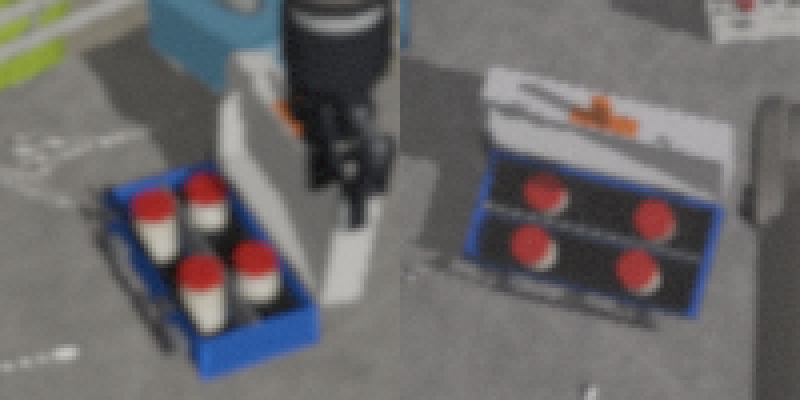

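All four pots stand in their lanes (two tall in front, two short behind) and the hood is still open. I estimate the lid angle before re-gripping the tongue.

```bash
python3 - <<'E'
from h import *
for th in(1.6,1.65,1.7,1.75):
    print(th,"tip",proj("top",hood(HINGE,YAW,th,(-.161,0,.010))).round(1),"root",proj("top",hood(HINGE,YAW,th,(-.106,0,.010))).round(1),"grip",hood(HINGE,YAW,th,(-.146,0,.010)).round(4))
E
python3 -m crank '[{"linear":[0.005,0,0.035],"dr":[0,-0.5,0],"hand":0.1},{"linear":[0.01,-0.01,0.07],"dr":[0,-0.5,0],"hand":0.1},{"linear":[0.02,-0.02,0.105],"dr":[0,-0.5,0],"hand":0.1},{"linear":[0.03,-0.02,0.14],"dr":[0,-0.5,0],"hand":0.1},{"linear":[0.04,-0.02,0.175],"dr":[0,-0.5,0],"hand":0.1},{"linear":[0.055,-0.02,0.205],"dr":[0,-0.5,0],"hand":0.1},{"linear":[0.056,-0.02,0.22],"dr":[0,-0.5,0],"hand":0.1},{"linear":[0.056,-0.02,0.22],"dr":[0,-0.5,0],"hand":0.1},{"linear":[0.056,-0.02,0.22],"dr":[0,-0.5,0],"hand":0.1}]'; python3 -c "
from h import *
goto([.645,.1915,.170])"
```

```text
1.6 tip [258.3 166.1] root [259.8 169.7] grip [0.631  0.195  0.1876]
1.65 tip [258.9 163.8] root [260.3 168.3] grip [0.6381 0.1932 0.1868]
1.7 tip [259.6 161.7] root [260.7 166.9] grip [0.645  0.1914 0.1855]
1.75 tip [260.3 159.6] root [261.1 165.6] grip [0.652  0.1897 0.1839]
t: 30.13
eef_pos: [0.6421, 0.201, 0.25]
tool_rot: [-0.702, 0.703, -0.084, 0.083]
contact_force: [-0.3, -0.6, 0.1]
gripper_width: 0.548
at [0.6421 0.201  0.25  ] w 0.548 F [-0.3 -0.6  0.1] | shift [ 0.0052  0.08   -0.0085] dr [ 0.08  0.68 -0.09]
```

```bash
python3 -m crank '[{"linear":[0.012,0.02,-0.007],"dr":[0,0.6,0],"hand":0.1},{"linear":[0.012,0.045,-0.007],"dr":[0,0.6,0],"hand":0.1},{"linear":[0.012,0.07,-0.007],"dr":[0,0.6,0],"hand":0.1},{"linear":[0.012,0.082,-0.007],"dr":[0,0.6,0],"hand":0.1},{"linear":[0.012,0.082,-0.007],"dr":[0,0.6,0],"hand":0.1},{"linear":[0.012,0.082,-0.007],"dr":[0,0.6,0],"hand":-0.2},{"linear":[0.012,0.082,-0.007],"dr":[0,0.6,0],"hand":-0.5},{"linear":[0.012,0.082,-0.007],"dr":[0,0.6,0],"hand":-0.9},{"linear":[0.012,0.082,-0.007],"dr":[0,0.6,0],"hand":-0.9},{"linear":[0.012,0.082,-0.007],"dr":[0,0.6,0],"hand":-0.9}]' 50; python3 -c "
from h import *
goto([.652,.1915,.168])
crop(bot.read_camera('scene'),270,90,340,190,6,'pics/c12.png')"
```

```text
t: 30.97
eef_pos: [0.6545, 0.1917, 0.1714]
tool_rot: [0.703, -0.7, 0.086, -0.089]
contact_force: [1.2, 5.1, 4.8]
gripper_width: 0.198
at [0.6545 0.1917 0.1714] w 0.198 F [1.2 5.1 4.8] | shift [-0.0024  0.0034 -0.0009] dr [-0.22 -0.01  0.18]
```

View pics/c12.png

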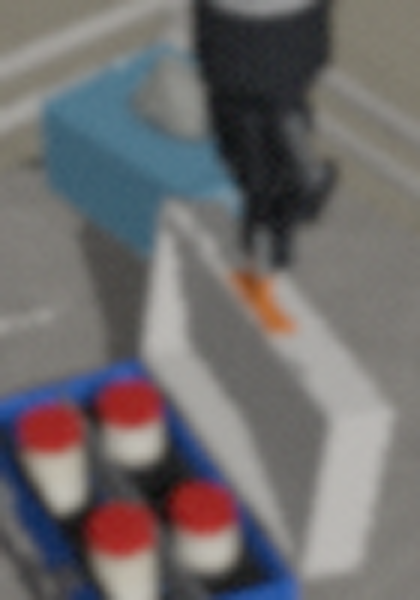

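Tongue gripped (17 mm, forces ≈5 N). Compute the closing arc from the present pose.

```bash
python3 - <<'E'
import numpy as np
r=.1545; f=lambda t:np.array([-r*np.cos(t+.0684),-r*np.sin(t+.0684)])
for ts in([1.75,1.7,1.64,1.56,1.48,1.4,1.31,1.22,1.13,1.04,.95],[.95,.86,.77,.68,.59,.5,.42,.34],[.34,.27,.21,.16,.12,.09,.075,.06,.05]):
    for t in ts[1:]: print(t,(f(t)-f(ts[0])).round(4).tolist())
    print()
E
```

```text
1.7 [-0.0075, -0.0017]
1.64 [-0.0167, -0.0033]
1.56 [-0.029, -0.0045]
1.48 [-0.0413, -0.0047]
1.4 [-0.0537, -0.0039]
1.31 [-0.0674, -0.0019]
1.22 [-0.0809, 0.0014]
1.13 [-0.0941, 0.0059]
1.04 [-0.1068, 0.0115]
0.95 [-0.1189, 0.0183]

0.86 [-0.0115, 0.0078]
0.77 [-0.0222, 0.0166]
0.68 [-0.0321, 0.0264]
0.59 [-0.0411, 0.037]
0.5 [-0.0491, 0.0484]
0.42 [-0.0554, 0.059]
0.34 [-0.0607, 0.0702]

0.27 [-0.0039, 0.0101]
0.21 [-0.0068, 0.0189]
0.16 [-0.0087, 0.0264]
0.12 [-0.01, 0.0324]
0.09 [-0.0108, 0.037]
0.075 [-0.0111, 0.0393]
0.06 [-0.0114, 0.0416]
0.05 [-0.0116, 0.0431]
```

```bash
python3 -m crank '[{"linear":[-0.0075,-0.0017,0.001],"dr":[0,0,0],"hand":-0.9},{"linear":[-0.0167,-0.0033,0.001],"dr":[0,0,0],"hand":-0.9},{"linear":[-0.029,-0.0045,0.001],"dr":[0,0,0],"hand":-0.9},{"linear":[-0.0413,-0.0047,0.001],"dr":[0,0,0],"hand":-0.9},{"linear":[-0.0537,-0.0039,0.001],"dr":[0,0,0],"hand":-0.9},{"linear":[-0.0674,-0.0019,0.001],"dr":[0,0,0],"hand":-0.9},{"linear":[-0.0809,0.0014,0.001],"dr":[0,0,0],"hand":-0.9},{"linear":[-0.0941,0.0059,0.001],"dr":[0,0,0],"hand":-0.9},{"linear":[-0.1068,0.0115,0.001],"dr":[0,0,0],"hand":-0.9},{"linear":[-0.1189,0.0183,0.001],"dr":[0,0,0],"hand":-0.9}]' 60; python3 -c "
from h import *
t=hood(HINGE,YAW,.95,(-.154,0,.0105));t[2]-=.0205
goto(t)"
```

```text
t: 31.85
eef_pos: [0.5392, 0.2204, 0.1522]
tool_rot: [0.702, -0.701, 0.087, -0.089]
contact_force: [2.9, 2.1, -2.8]
gripper_width: 0.194
at [0.5392 0.2204 0.1522] w 0.194 F [ 2.9  2.1 -2.8] | shift [-0.0001 -0.0007 -0.0021] dr [-0.13 -0.11  0.2 ]
```

```bash
python3 -m crank '[{"linear":[-0.0115,0.0078,0],"dr":[0,0,0],"hand":-0.9},{"linear":[-0.0222,0.0166,0],"dr":[0,0,0],"hand":-0.9},{"linear":[-0.0321,0.0264,0],"dr":[0,0,0],"hand":-0.9},{"linear":[-0.0411,0.037,0],"dr":[0,0,0],"hand":-0.9},{"linear":[-0.0491,0.0484,0],"dr":[0,0,0],"hand":-0.9},{"linear":[-0.0554,0.059,0],"dr":[0,0,0],"hand":-0.9},{"linear":[-0.0607,0.0702,0],"dr":[0,0,0],"hand":-0.9},{"linear":[-0.0607,0.0702,0],"dr":[0,0,0],"hand":-0.9}]'; python3 -c "
from h import *
t=hood(HINGE,YAW,.34,(-.154,0,.0105));t[2]-=.0205
goto(t)"
```

```text
t: 32.52
eef_pos: [0.4789, 0.2351, 0.0798]
tool_rot: [-0.701, 0.702, -0.088, 0.088]
contact_force: [0.5, 1.8, -1.9]
gripper_width: 0.191
at [0.4789 0.2351 0.0798] w 0.191 F [ 0.5  1.8 -1.9] | shift [ 0.0014 -0.0029 -0.0016] dr [ 0.03 -0.04  0.02]
```

```bash
python3 -m crank '[{"linear":[-0.0039,0.0085,0],"dr":[0,0,0],"hand":-0.9},{"linear":[-0.0068,0.0169,0],"dr":[0,0,0],"hand":-0.9},{"linear":[-0.0087,0.0244,0],"dr":[0,0,0],"hand":-0.9},{"linear":[-0.01,0.0304,0],"dr":[0,0,0],"hand":-0.9},{"linear":[-0.0108,0.034,0],"dr":[0,0,0],"hand":-0.9},{"linear":[-0.0111,0.0363,0],"dr":[0,0,0],"hand":-0.9},{"linear":[-0.0111,0.0363,0],"dr":[0,0,0],"hand":-0.9}]'; python3 -c "
from h import *
t=hood(HINGE,YAW,.07,(-.154,0,.0105));t[2]-=.0205
goto(t)
S=bot.read_camera('scene')
for x in blobs(S,'orange',(250,120,330,205)): print(x[0],x[1])"
```

```text
t: 33.1
eef_pos: [0.4687, 0.2377, 0.044]
tool_rot: [-0.701, 0.702, -0.088, 0.088]
contact_force: [2.2, -0.0, -0.9]
gripper_width: 0.196
at [0.4687 0.2377 0.044 ] w 0.196 F [ 2.2 -0.  -0.9] | shift [ 0.0007  0.0013 -0.0016] dr [ 0.02 -0.11 -0.  ]
[282.61702128 162.72340426] [278 159  10   9  47]
[274.35294118 170.92156863] [269 166  11  10  51]
```

```bash
python3 -m crank '[{"linear":[0,0.001,0],"dr":[0,0,0],"hand":-0.9},{"linear":[0,0.002,0],"dr":[0,0,0],"hand":-0.9},{"linear":[0,0.003,0],"dr":[0,0,0],"hand":-0.9},{"linear":[0,0.004,0],"dr":[0,0,0],"hand":-0.9},{"linear":[0,0.004,0],"dr":[0,0,0],"hand":-0.9}]'; python3 -c "
from h import *
t=hood(HINGE,YAW,.07,(-.154,0,.0105));t[2]-=.0205
goto(t)
S=bot.read_camera('scene')
for x in blobs(S,'orange',(250,120,330,205)): print(x[0],x[1])"
```

```text
t: 33.57
eef_pos: [0.4682, 0.2379, 0.0402]
tool_rot: [-0.702, 0.702, -0.088, 0.088]
contact_force: [0.3, 0.5, -0.5]
gripper_width: 0.193
at [0.4682 0.2379 0.0402] w 0.193 F [ 0.3  0.5 -0.5] | shift [ 0.0013 -0.0025 -0.0016] dr [ 0.02 -0.09 -0.04]
[282.25490196 163.07843137] [278 159  10   9  51]
[274.07843137 171.76470588] [269 167  11  10  51]
```

```bash
python3 -m crank '[{"linear":[0,0.001,0],"dr":[0,0,0],"hand":-0.9},{"linear":[0,0.002,0],"dr":[0,0,0],"hand":-0.9},{"linear":[0,0.003,0],"dr":[0,0,0],"hand":-0.9},{"linear":[0,0.003,0],"dr":[0,0,0],"hand":-0.9}]'; python3 -c "
from h import *
goto([.468,.238,.037])
S=bot.read_camera('scene')
for x in blobs(S,'orange',(250,120,330,205)): print(x[0],x[1])"
```

```text
t: 33.95
eef_pos: [0.4677, 0.238, 0.0372]
tool_rot: [-0.701, 0.702, -0.088, 0.087]
contact_force: [-3.5, 0.0, 2.9]
gripper_width: 0.194
at [0.4677 0.238  0.0372] w 0.194 F [-3.5  0.   2.9] | shift [0.0002 0.0002 0.0001] dr [ 0.03 -0.08 -0.08]
[281.91836735 163.59183673] [278 159   9  10  49]
[273.9  172.16] [269 167  11  10  50]
```

Now resting on the seal with slight push (+2.9 N). Release, rise, close the fingers and hover over the press pad.

```bash
python3 -m crank '[{"linear":[0,0,0],"dr":[0,0,0],"hand":-0.5},{"linear":[0,0,0],"dr":[0,0,0],"hand":-0.2},{"linear":[0,0,0],"dr":[0,0,0],"hand":0.0},{"linear":[0,0,0],"dr":[0,0,0],"hand":0.0},{"linear":[-0.001,-0.02,0],"dr":[0,0,0],"hand":0.0},{"linear":[-0.001,-0.05,0],"dr":[0,0,0],"hand":0.0},{"linear":[-0.001,-0.085,0],"dr":[0,0,0],"hand":-0.6},{"linear":[0.02,-0.1,0],"dr":[0,0,0],"hand":-1},{"linear":[0.04,-0.1,0],"dr":[0,0,0],"hand":-1},{"linear":[0.055,-0.1,0],"dr":[0,0,0],"hand":-1}]' 40; python3 -m crank '[{"linear":[0,0,0],"dr":[0,0,0],"hand":-1},{"linear":[0,0,0],"dr":[0,0,0],"hand":-1},{"linear":[0,0,0],"dr":[0,0,0],"hand":-1}]'; python3 - <<'E'
from h import *
t=hood(HINGE,YAW,.06,(-.087,0,.038)); print("pad",t.round(4)); t[:2]+=.0016*np.array([.246,.969])
goto([*t[:2],t[2]+.006])
S=bot.read_camera('scene')
for x in blobs(S,'orange',(250,120,330,205)): print(x[0],x[1])
print([x[0].round(1) for x in blobs(S,'white',(250,130,330,205),200)])
E
```

```text
t: 34.83
eef_pos: [0.5243, 0.2245, 0.1394]
tool_rot: [0.703, -0.701, 0.087, -0.089]
contact_force: [-0.7, -1.0, 0.6]
gripper_width: -0.0
t: 35.08
eef_pos: [0.5208, 0.2244, 0.1369]
tool_rot: [-0.701, 0.702, -0.088, 0.087]
contact_force: [-0.3, -0.8, 0.7]
gripper_width: 0.002
pad [0.5352 0.2193 0.0851]
at [0.5208 0.2244 0.1369] w 0.002 F [-0.3 -0.8  0.7] | shift [0.0153 0.0458 0.0002] dr [ 0.04 -0.08 -0.07]
[281.97959184 163.91836735] [278 160   9   9  49]
[270.55952381 173.1547619 ] [262 167  18  11  84]
[array([296.9, 168.3])]
```

The hood is back at its exact starting pixels (282.0,163.9), so ajar on the seal. Now press straight down on the pad.

```bash
python3 -m crank '[{"linear":[0.0153,0.01,0],"dr":[0,0,0],"hand":-1},{"linear":[0.0153,0.03,0],"dr":[0,0,0],"hand":-1},{"linear":[0.0153,0.04,0],"dr":[0,0,0],"hand":-1},{"linear":[0.0153,0.045,0],"dr":[0,0,0],"hand":-1},{"linear":[0.0153,0.048,0],"dr":[0,0,0],"hand":-1},{"linear":[0.0153,0.05,0],"dr":[0,0,0],"hand":-1},{"linear":[0.0153,0.051,0],"dr":[0,0,0],"hand":-1},{"linear":[0.0153,0.052,0],"dr":[0,0,0],"hand":-1},{"linear":[0.0153,0.053,0],"dr":[0,0,0],"hand":-1},{"linear":[0.0153,0.054,0],"dr":[0,0,0],"hand":-1}]'; python3 -m crank '[{"linear":[0,0.001,0],"dr":[0,0,0],"hand":-1},{"linear":[0,0.002,0],"dr":[0,0,0],"hand":-1},{"linear":[0,0.002,0],"dr":[0,0,0],"hand":-1}]'
```

```text
t: 35.97
eef_pos: [0.5365, 0.2209, 0.0843]
tool_rot: [0.702, -0.701, 0.088, -0.088]
contact_force: [-5.5, 0.2, 11.4]
gripper_width: 0.001
t: 36.22
eef_pos: [0.5358, 0.2212, 0.0826]
tool_rot: [0.702, -0.701, 0.089, -0.087]
contact_force: [-7.0, 0.6, 12.1]
gripper_width: -0.003
```

```bash
python3 -m crank '[{"linear":[0,0.001,0],"dr":[0,0,0],"hand":-1},{"linear":[0,0.002,0],"dr":[0,0,0],"hand":-1},{"linear":[0,0.002,0],"dr":[0,0,0],"hand":-1}]';python3 -m crank '[{"linear":[0,0.001,0],"dr":[0,0,0],"hand":-1},{"linear":[0,0.0015,0],"dr":[0,0,0],"hand":-1},{"linear":[0,0.0015,0],"dr":[0,0,0],"hand":-1}]'; python3 -c "
from h import *
S=bot.read_camera('scene')
for x in blobs(S,'orange',(250,120,330,205)): print(x[0],x[1])"
```

```text
t: 36.47
eef_pos: [0.5349, 0.2214, 0.0804]
tool_rot: [0.702, -0.701, 0.089, -0.087]
contact_force: [-9.1, 0.7, 13.9]
gripper_width: -0.002
t: 36.72
eef_pos: [0.5345, 0.2215, 0.0792]
tool_rot: [0.702, -0.701, 0.089, -0.086]
contact_force: [-10.5, -0.2, 18.3]
gripper_width: -0.002
[283.0952381 167.9047619] [281 166   6   5  21]
[269.92307692 175.44871795] [262 170  17  10  78]
```

```bash
python3 -m crank '[{"linear":[0,0.001,0],"dr":[0,0,0],"hand":-1},{"linear":[0,0.001,0],"dr":[0,0,0],"hand":-1},{"linear":[0,0.001,0],"dr":[0,0,0],"hand":-1}]'; python3 -m crank '[{"linear":[0,-0.003,0],"dr":[0,0,0],"hand":-1},{"linear":[0,-0.006,0],"dr":[0,0,0],"hand":-1},{"linear":[0,-0.01,0],"dr":[0,0,0],"hand":-1},{"linear":[0,-0.04,0],"dr":[0,0,0],"hand":-1},{"linear":[0,-0.08,0],"dr":[0,0,0],"hand":-1},{"linear":[0,-0.1,-0.03],"dr":[0,0,0],"hand":-1},{"linear":[0,-0.1,-0.07],"dr":[0,0,0],"hand":-1},{"linear":[0,-0.1,-0.11],"dr":[0,0,0],"hand":-1},{"linear":[0,-0.1,-0.15],"dr":[0,0,0],"hand":-1},{"linear":[0,-0.1,-0.19],"dr":[0,0,0],"hand":-1}]';  python3 - <<'E'
from h import *
S=bot.read_camera('scene');T=bot.read_camera('top')
for c,im,b in(("scene",S,(250,120,330,205)),("top",T,(215,145,300,230))):
    for x in blobs(im,'orange',b): print(c,x[0].round(1),x[1][4])
    for th in(0,.02,.06): print(th,proj(c,hood(HINGE,YAW,th,(-.087,0,.038))).round(1),proj(c,hood(HINGE,YAW,th,(-.146,0,.01))).round(1))
a=cv2.resize(S[135:205,250:330],None,fx=5,fy=5,interpolation=3);b=cv2.resize(T[160:230,215:295],None,fx=5,fy=5,interpolation=3)
cv2.imwrite('pics/c13.png',np.hstack([a,b]))
E
```

```text
t: 37.02
eef_pos: [0.5344, 0.2215, 0.079]
tool_rot: [0.702, -0.701, 0.089, -0.086]
contact_force: [-14.6, -0.6, 24.3]
gripper_width: 0.003
t: 37.85
eef_pos: [0.4893, 0.0347, 0.1773]
tool_rot: [0.702, -0.701, 0.088, -0.088]
contact_force: [1.1, -0.1, 0.0]
gripper_width: -0.0
scene [281.6 165.1] 54
scene [270.  174.9] 80
0 [281.1 165.6] [265.2 177.1]
0.02 [281.2 165.2] [265.2 176.4]
0.06 [281.6 164.2] [265.2 175. ]
top [254.1 200.5] 52
top [251.7 212.9] 47
0 [254.5 199.9] [251.  216.6]
0.02 [254.5 199.7] [251.  216.4]
0.06 [254.5 199.1] [250.8 216.1]
```

View pics/c13.png

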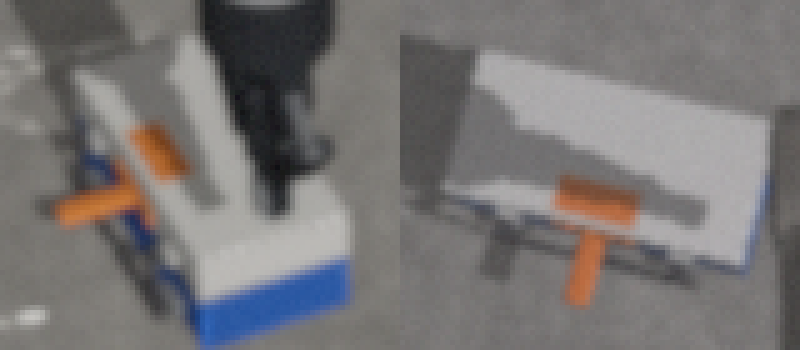

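Hood stayed down after letting go: the tongue dropped 1.7 px and the pad 1.2 px from ajar, which matches lid ≈ 0.01. I back off further, check once more without the arm's shadow, and hand in.

```bash
python3 -m crank '[{"linear":[0,-0.01,-0.03],"dr":[0,0,0],"hand":-1},{"linear":[0,-0.02,-0.06],"dr":[0,0,0],"hand":-1},{"linear":[0,-0.03,-0.09],"dr":[0,0,0],"hand":-1},{"linear":[0,-0.04,-0.11],"dr":[0,0,0],"hand":-1},{"linear":[0,-0.04,-0.11],"dr":[0,0,0],"hand":-1},{"linear":[0,-0.04,-0.11],"dr":[0,0,0],"hand":-1},{"linear":[0,-0.04,-0.11],"dr":[0,0,0],"hand":-1},{"linear":[0,-0.04,-0.11],"dr":[0,0,0],"hand":-1}]'; python3 - <<'E'
from h import *
S=bot.read_camera('scene')
for x in blobs(S,'orange',(250,120,330,205)): print(x[0].round(1),x[1][4])
print("caps outside",[x[0].round(0).tolist() for x in blobs(S,'red',(310,210,440,305))])
print("saline",[np.round(d["xy"],1).tolist() for d in bot.place_of("scene","saline")[:1]],"tube",[np.round(d["xy"],1).tolist() for d in bot.place_of("scene","spare_tube")[:1]])
print(bot.get_obs()["contact_force"].round(1)); print(bot.hand_in())
E
```

```text
t: 38.62
eef_pos: [0.4627, -0.0689, 0.2165]
tool_rot: [0.702, -0.702, 0.088, -0.087]
contact_force: [0.2, -0.2, 0.7]
gripper_width: -0.0
[281.4 164.9] 56
[269.9 175. ] 83
caps outside []
saline [[357.2, 336.4]] tube [[276.1, 241.1]]
[-1.   0.1  0.1]
the job is handed in; nothing more can be done
None
```

The four red-capped pots are packed, the hood is down and appears latched, and the job is handed in at about 39 s of the 210 s allowed.

- **Pots:** Four were present, two tall and two short. The tall pair stands in the deep front lane and the short pair in the raised rear lane. I measured all four upright with both cameras before closing the hood. One short pot was knocked about 35 mm aside during the run; I found it again and packed it. The yellow look-alike was left alone.
- **Hood:** I swung it open by the tongue and let go at about 1.7 rad, and it stayed open by itself. I brought it down gripped all the way until it rested on its seal, then pressed the pad. The press force rose to 24 N at the bottom, above the 10 to 16 N you gave, but well under the 40 N limit.
- **Latch:** After I let go, the hood stayed about 1.0 to 1.8 pixels lower than ajar, which matches a lid angle near 0.01 to 0.02. The latch bar itself was not measured. I am inferring the catch from the hood staying down.
- **Other things:** There were no red caps left outside the case, and the tool touched nothing at hand-in. The network's saline and tube positions read about 5 pixels from the first reading, as far as I can tell from its scatter. I did not check this further, but the arm never went near either. The label roll was not re-measured.

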